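# Set out the sugar and the tea cups

### The job

Make the tea corner ready: with a fingertip under the folded-down flap, roll the green sugar jar round on its turntable until its label faces straight out to the front, square to the flap's free edge. Then pick up the straightedge by its grip block and push the three short cups with its edge, upright, into a straight row centred on the pale marble band, and lay the straightedge flat on the counter clear of the cups. Do not touch the cups with the gripper or the arm, and leave the tall tumbler, the salt shaker and the spoon where they are.

Things in the scene. Friction and masses are not known exactly. Their poses are not given: they have to be found in the camera images.
- stand: fixed turntable foot with the wall shelf and flap above it. Origin: on the counter, on the turntable's upright axis. Its -x is the front: square to the flap's free edge, out from under it (roughly world +y, the robot's left). +x runs back to a wall panel 325 mm behind the axis, 420 mm high. A shelf 340 mm wide, with tins to 430 mm high, lies 130 to 325 mm behind the axis at height 264 mm
- flap_edge (a point): middle of the free edge (a 10 mm rod) of the steel flap folded down over the jar; it does not move. 85 mm in front of the turntable axis, 210 mm high. The flap is 260 mm wide and slopes up from here to its hinge 130 mm behind the axis, 262 mm high. The jar is reached from the front below this edge with the tool leaning about 40 deg, the gripper's body staying outside the edge
- jar (a joint): angle (rad) of the green ceramic sugar jar on its turntable: 0 = label faces the front (the stand's -x), growing counter-clockwise seen from above, stops at -3.1 and 3.1. At the start negative: label turned toward the table's far end (world +x). Light bearing friction (0.04 N m): a fingertip pressed lightly on the wall and moved along it drags it round; it stays where left. It cannot tip or slide
- label (a point): middle of the jar's label (cream paper, thin dark border, 58 mm round the jar, 62 mm high), 79 mm above the counter; turns with the jar. The jar's smooth upright wall has radius 55 mm about the stand's axis from 33 to 125 mm above the counter; steel disc below it of radius 58 mm (16 to 28 mm high) on a foot of radius 62 mm; lid with knob, top at 173 mm
- band: a flat pale marble band let into the dark stone counter, flush, 64 mm wide (along its own x) and 340 mm long (along its own y). Origin: its centre, at counter height; its x points away from the robot, across the row
- cup_a: one of three identical short straight-sided open steel cups, 64 mm across, 50 mm high, about 90 g; standing loose on the counter short of the band (on its robot side). Origin: centre of its underside, z up
- cup_b: one of three identical short straight-sided open steel cups, 64 mm across, 50 mm high, about 90 g; standing loose on the counter short of the band (on its robot side). Origin: centre of its underside, z up
- cup_c: one of three identical short straight-sided open steel cups, 64 mm across, 50 mm high, about 90 g; standing loose on the counter short of the band (on its robot side). Origin: centre of its underside, z up
- straightedge: loose steel-faced wooden bar lying on the robot's side of the cups: 300 mm long (its y), 26 mm wide (its x; upright faces at -13 and +13 mm), 30 mm high, about 250 g. A wooden grip block stands on its middle: 42 mm long (y), 24 mm wide (x), 30 to 72 mm high. Origin: centre of underside. Held by the block's two ends (closing along y) the fingers stay behind the steel face
- tumbler: bystander, loose: tall steel tumbler, 66 mm across the mouth, 90 mm high; origin under its centre
- shaker: bystander, loose: small closed steel salt shaker, 40 mm across, 64 mm high; origin under its centre
- spoon: bystander, loose: steel spoon 160 mm long lying on the counter; origin under its middle

How it is judged:
By the outcome, as a careful person would: the job done as asked, in the order asked, and still so for the second after the job is handed in, with the robot touching nothing.
It also fails if it takes over 67 s, if anything falls off the work surface, if the arm or the gripper's body presses on something with over 40 N, if the wrist force passes 120 N, or if a joint passes its speed limit or range.

### The arm

A 7-joint arm with a two-finger parallel gripper is mounted at the origin on the work surface. World frame = base frame: x ahead of the robot, y to its left, z up, the work surface at z = 0. Lengths are in m, angles in rad, forces in N, time in s.
With the tool pointing down it reaches from about 0.35 to 0.9 m from the base axis. Payload 8.1 kg.
Tool frame: the origin (TCP) lies at the very end of the fingers, on their centre line; the grasp point (between the pads) lies 19 mm behind it (arm.tcp_to_grasp is the distance from the TCP to the grasp point, in m); z points along the fingers, y is the line along which they close (so a half turn about z gives the same grasp; the last joint's range is limited). The gripper opens to 92 mm and grips with 3 to 60 N. Pads are 19 mm wide; open, the fingers measure 130 mm over their backs; the gripper's body (75 mm by 190 mm) begins 47 mm behind the grasp point.
Start: joints at [-1.212, 0.434, 0.025, 1.573, -0.012, 1.134, -0.075], TCP at [0.279, 0.56, 0.227] pointing down, gripper open.
Joint ranges: [-2.62, 2.62], [-0.44, 2.09], [-1.27, 1.32], [0.08, 2.57], [-1.32, 4.46], [0.12, 2], [-2.74, 2.74]. Speed limits (rad/s): [2.22, 2.22, 3.01, 3.01, 3.14, 3.14, 3.14].

### API

Orientations are given as a rotation vector (axis times angle).
In Python, from cell import arm gives the robot as it stands.
- The arm moves only by the shell command python3 nudge.py 'ROWS' [FORCE]. ROWS is a JSON list of rows, 1 to 10 of them, each of 5 numbers: dx, dy, dz in m, then a turn about the tool's z in rad, then the opening from 0.0 (shut) to 1.0 (fully open); each row shifts and turns the commanded pose from where the row before left it, along the tool's axes as they then stand; what a row does not reach is not made up. A row lasts 1/10 s, in which the tool goes at most 0.05 m and 0.15 rad, less where a joint would pass 70% of its speed; a pose out of reach is approached as far as the arm can. The fingers move at their own pace and stop on an object; FORCE is the grip in N (left out, the last holds). Time passes only in rows, so rows that do not move let the fingers close. It prints the time, the measured TCP pose, the force, the opening and the grip force at its end.
- arm.observe(): the state, without advancing time (a new reading comes with each control period).
- arm.get_image(name): name is "scene" or "top"; returns a dict with "image" (400x640x3 uint8, blue, green, red), "fx", "fy", "cx", "cy" (pixels), "cam_to_world" (4x4, takes a point from camera to world coordinates). Camera axes: x right, y down, z forward; pixel columns grow to the right and rows downward; lengths in m; the calibration is good to about 2 mm. A picture is of the moment at which its call begins. There is no depth.
- arm.sign_off(): hands the job in; it is judged then, once.
The state is a dict: "clock": time; "joints": joint angles; "dq": joint speeds; "joint_efforts": joint torques, N m; "position": TCP position; "ee_rot": TCP orientation; "force": force on the tool from outside, world axes, zero at the start; "ft_torque": the same for the moment, N m; "width": opening from 0.0 (shut) to 1.0 (fully open); "gripper_force": force on a finger pad.
Only numpy, scipy, OpenCV 4.12 (cv2) and the standard library are available. Lean on these libraries where they do the work, as an engineer would, in place of code of your own. Each camera call takes 0.05 s, during which the arm holds its last target. There are 200 camera calls.

## Working session

There is one attempt and no reset: what is moved stays moved. The work goes in short steps, Python scripts to look and compute and a shell command to move; the robot and the scene stay as the last step left them, time stands still between calls to the robot, and variables do not carry over. Pictures are saved under pics/ and viewed, at most 10 in all, crops included, and the job is handed in when it is done.

```bash
ls; mkdir -p pics
python3 - <<'E'
from cell import arm
import cv2,numpy as np
print(arm.observe())
for n in("scene","top"):
    d=arm.get_image(n); cv2.imwrite(f"pics/{n}0.png",d["image"]); print(n,d["fx"],d["fy"],d["cx"],d["cy"],np.array(d["cam_to_world"]).round(4).tolist())
E
```

```text
cell.py
nudge.py
pics
{'clock': 0.0, 'joints': array([-1.21160454,  0.43521474,  0.02494423,  1.57411383, -0.01159044,
        1.13401468, -0.07511999]), 'dq': array([-9.26073919e-04,  3.43823994e-05, -7.59214617e-04,  4.21673206e-04,
        1.45279677e-03,  2.46078206e-03, -3.41619650e-04]), 'joint_efforts': array([ 1.15028459e-03, -6.67854238e+01,  9.86187011e-01, -3.14474702e+01,
       -6.02759072e-02,  4.23740828e-02,  1.86851898e-04]), 'position': array([0.27827554, 0.55904138, 0.2259433 ]), 'ee_rot': array([-7.18991723e-01, -3.05797581e+00,  2.49675398e-03]), 'force': array([-0.10206771,  0.09118661,  0.23262492]), 'ft_torque': array([-0.00552436, -0.04126152,  0.02965442]), 'gripper_force': 0.0, 'width': 0.9995256349615488}
scene 437.5921193007105 437.5921193007105 321.5956250527735 198.12563311759772 [[-0.4056, 0.6097, -0.681, 1.1807], [0.914, 0.2636, -0.3084, 0.2668], [-0.0086, -0.7475, -0.6642, 0.7495], [0.0, 0.0, 0.0, 1.0]]
top 380.6430088163356 380.6430088163356 317.2768715176048 199.32574579830688 [[-0.0165, -0.9981, 0.0593, 0.5244], [-0.9998, 0.016, -0.0096, -0.009], [0.0087, -0.0594, -0.9982, 0.915], [0.0, 0.0, 0.0, 1.0]]
```
View pics/scene0.png

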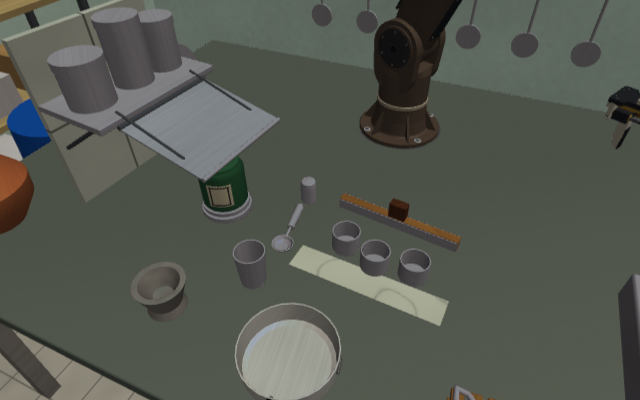

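View pics/top0.png

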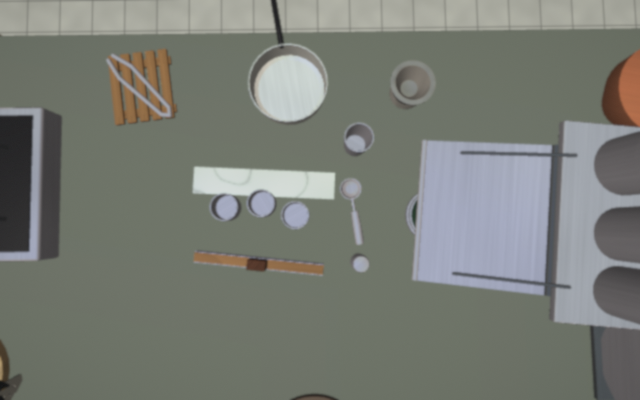

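The scene view shows the jar with its label at about (220,195), the cups at (346,238), (375,257) and (414,267), the bar from (340,200) to (458,242), and the band at (368,283). The top view shows the band at (264,183), the cups at (225,207), (262,203) and (295,215), the block at (257,265) and the flap edge from (424,141) to (414,280). I'll enlarge both.

Run:
```python
import cv2
a=cv2.imread("pics/top0.png")[125:290,180:440]; cv2.imwrite("pics/t1.png",cv2.resize(a,None,fx=3,fy=3,interpolation=cv2.INTER_CUBIC))
a=cv2.imread("pics/scene0.png")[110:325,185:475]; cv2.imwrite("pics/s1.png",cv2.resize(a,None,fx=2.7,fy=2.7,interpolation=cv2.INTER_CUBIC))
```

View pics/t1.png

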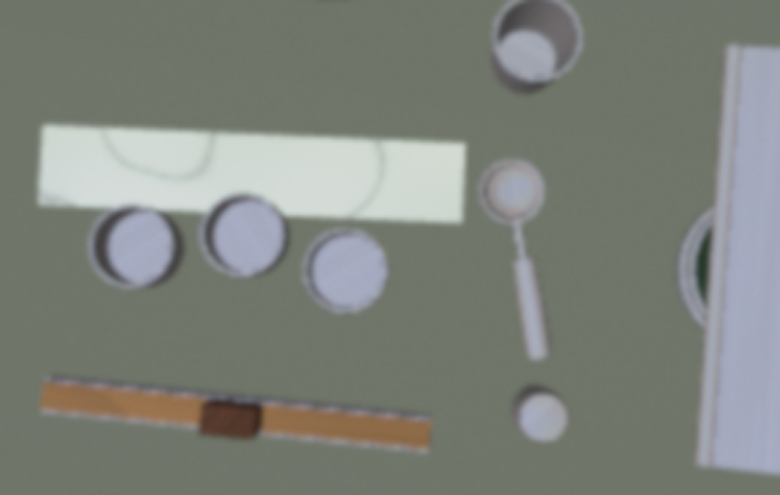

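View pics/s1.png

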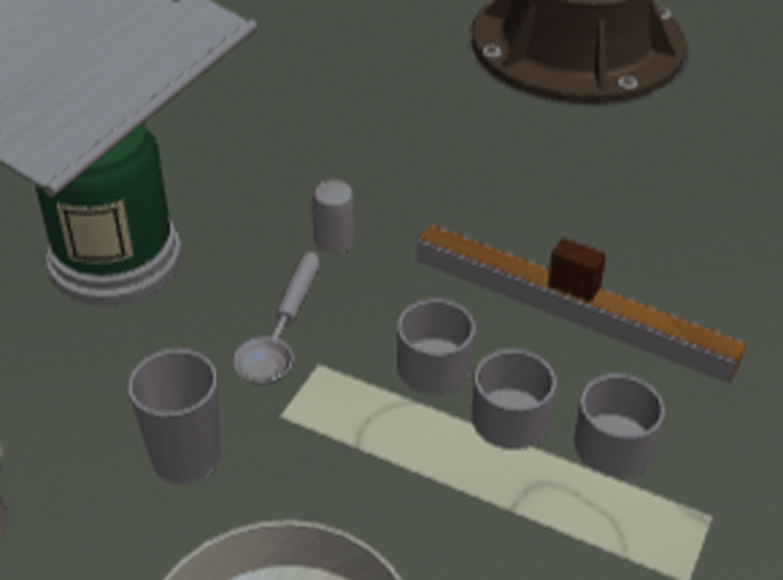

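```bash
cat > h.py <<'E'
import numpy as np, cv2
from scipy.spatial.transform import Rotation as R
C={"scene":(437.592,321.596,198.126,np.array([[-0.4056,0.6097,-0.681,1.1807],[0.914,0.2636,-0.3084,0.2668],[-0.0086,-0.7475,-0.6642,0.7495]])),
"top":(380.643,317.277,199.326,np.array([[-0.0165,-0.9981,0.0593,0.5244],[-0.9998,0.016,-0.0096,-0.009],[0.0087,-0.0594,-0.9982,0.915]]))}
def ray(n,u,v):
    f,cx,cy,M=C[n]; return M[:,3],M[:,:3]@np.array([(u-cx)/f,(v-cy)/f,1.])
def pl(n,p,z):
    o,d=ray(n,*p); return o+d*(z-o[2])/d[2]
def tri(a,b):
    o1,d1=ray("top",*a);o2,d2=ray("scene",*b)
    s=np.linalg.lstsq(np.c_[d1,-d2],o2-o1,rcond=None)[0]
    p,q=o1+s[0]*d1,o2+s[1]*d2
    return (p+q)/2,np.linalg.norm(p-q)
def proj(n,P):
    f,cx,cy,M=C[n]; q=(np.atleast_2d(P)-M[:,3])@M[:,:3]; return np.c_[f*q[:,0]/q[:,2]+cx,f*q[:,1]/q[:,2]+cy]
T=lambda u,v:((u+.5)/3-.5+180,(v+.5)/3-.5+125)
S=lambda u,v:((u+.5)/2.7-.5+185,(v+.5)/2.7-.5+110)
E
python3 - <<'E'
from h import *
np.set_printoptions(precision=4,suppress=True)
for n,a,b in [("band+y far",(41,125),(690,577)),("band+y near",(38,206),(712,517)),("band-y far",(466,143),(282,416)),("band-y near",(463,222),(320,366)),
("cupL",(135,246),(620,407)),("cupM",(244,235),(515,378)),("cupR",(346,271),(436,328)),
("bar+y far",(47,377),(737,362)),("bar+y near",(41,412),(743,342)),("bar-y far",(431,416),(416,240)),("bar-y near",(429,452),(427,226)),
("blk",(232,419),(578,254)),("flap far",(730,45),(53,190)),("flap near",(703,466),(257,24)),("tumb",(537,38),(173,384)),("shak",(542,417),(334,193))]:
    p,e=tri(T(*a),S(*b)); print(n,p,round(e,4))
E
```

```text
band+y far [0.6619 0.2785 0.0078] 0.0018
band+y near [ 0.5979  0.2829 -0.0006] 0.0009
band-y far [ 0.6423 -0.0597  0.0021] 0.0043
band-y near [ 0.5788 -0.0561 -0.0002] 0.0045
cupL [0.5622 0.1953 0.0463] 0.0027
cupM [0.569  0.1122 0.0495] 0.003
cupR [0.5406 0.0349 0.0473] 0.002
bar+y far [0.463  0.2679 0.0292] 0.0045
bar+y near [0.4371 0.2702 0.0292] 0.0
bar-y far [ 0.4286 -0.0282  0.0305] 0.0017
bar-y near [ 0.401  -0.0273  0.0258] 0.0003
blk [0.4327 0.12   0.07  ] 0.0047
flap far [ 0.6738 -0.2137  0.2139] 0.0028
flap near [ 0.4143 -0.1876  0.2124] 0.0056
tumb [ 0.7084 -0.1096  0.0874] 0.0016
shak [ 0.4296 -0.1099  0.0604] 0.002
```

```bash
cat >> h.py <<'E'
front=np.array([.0261,.2595]);front/=np.linalg.norm(front)
def ax(c):
    t=np.linspace(0,2*np.pi,721); out={}
    for r,z in((.062,0),(.062,.016),(.058,.028),(.055,.06)):
        P=np.c_[c[0]+r*np.cos(t),c[1]+r*np.sin(t),0*t+z]
        out[(r,z)]=(proj("scene",P),proj("top",P))
    return out
def label(c,pix):
    o,d=ray("scene",*pix); a=d[:2]@d[:2]; w=o[:2]-c; b=w@d[:2]; k=w@w-.055**2
    s=(-b-np.sqrt(b*b-a*k))/a; p=o+s*d; v=p[:2]-c
    return p, np.arctan2(front[0]*v[1]-front[1]*v[0],front@v)
E
python3 - <<'E'
from h import *
np.set_printoptions(precision=3,suppress=True)
c=np.array([.544,-.2007])-.085*front; print(c)
for k,(s,t) in ax(c).items():
    s=(s-[185,110])*2.7+.85; t=(t-[180,125])*3+1
    print(k,"scene xmin,xmax,ymax",s[:,0].min(),s[:,0].max(),s[:,1].max(),"top xmin",t[:,0].min(),t[t[:,0].argmin(),1])
for q in((58,204),(124,201),(133,260),(68,264),(96,232)): print(label(c,S(*q)))
E
```

```text
[ 0.535 -0.285]
(0.062, 0) scene xmin,xmax,ymax 50.016741645088366 183.9364238063584 308.40898500774836 top xmin 669.695715202788 271.6284008366336
(0.062, 0.016) scene xmin,xmax,ymax 46.74481220568537 181.99749925737243 295.6617385019698 top xmin 674.4295818681901 271.26819453365613
(0.058, 0.028) scene xmin,xmax,ymax 48.707398560475355 176.1715776406415 282.7933866411717 top xmin 683.2238770669424 270.38889023465265
(0.055, 0.06) scene xmin,xmax,ymax 45.37102495773029 168.70661935160754 253.78286861522602 top xmin 697.6732146630688 269.65952263893587
(array([ 0.59 , -0.289,  0.111]), np.float64(-1.536907131946328))
(array([ 0.566, -0.239,  0.112]), np.float64(-0.4782328739069693))
(array([ 0.567, -0.24 ,  0.045]), np.float64(-0.5145031839516779))
(array([ 0.59 , -0.295,  0.04 ]), np.float64(-1.640398962810187))
(array([ 0.584, -0.26 ,  0.085]), np.float64(-0.9922252730106869))
```

The measured heights match the given ones: cup rims about 0.048, bar top about 0.029, block about 0.070 and flap edge about 0.213. The jar angle is about -1.04. Before moving, I'll check which interface controls lean.

```bash
cat > fit.py <<'E'
from h import *
import sys
from scipy.optimize import minimize
def grad(img,name,c,r,z,inner,lo,hi):
    t=np.linspace(lo,hi,120)
    f=lambda rr:cv2.remap(img,*[proj(name,np.c_[c[0]+rr*np.cos(t),c[1]+rr*np.sin(t),0*t+z]).astype(np.float32)[:,i:i+1] for i in(0,1)],cv2.INTER_LINEAR).mean()
    return f(r-.003)-f(r+.003)
if __name__=="__main__":
    s=cv2.GaussianBlur(cv2.cvtColor(cv2.imread("pics/scene0.png"),6),(0,0),.7).astype(np.float32)
    t=cv2.GaussianBlur(cv2.cvtColor(cv2.imread("pics/top0.png"),6),(0,0),.7).astype(np.float32)
    best=[]
    for dx in np.arange(-.01,.0101,.001):
        for dy in np.arange(-.01,.0101,.001):
            c=np.array([.5355+dx,-.2852+dy])
            a=grad(s,"scene",c,.062,0.008,0,-.6,1.8); b=grad(t,"top",c,.062,.016,0,1.1,2.0)
            best.append((a+b,a,b,*c))
    best.sort(reverse=True); print(np.round(best[:6],4))
    print(np.round(sorted(best,key=lambda q:-q[1])[:5],4)); print(np.round(sorted(best,key=lambda q:-q[2])[:3],4))
E
python3 fit.py
```

```text
[[50.911  28.7025 22.2085  0.5305 -0.2892]
 [50.4782 29.1124 21.3658  0.5295 -0.2892]
 [50.0072 31.2387 18.7684  0.5295 -0.2902]
 [49.8725 30.6515 19.221   0.5305 -0.2902]
 [49.3838 26.2192 23.1646  0.5305 -0.2882]
 [49.3005 26.3327 22.9678  0.5315 -0.2892]]
[[47.1345 32.354  14.7805  0.5295 -0.2912]
 [42.0264 31.9412 10.0852  0.5295 -0.2922]
 [46.3634 31.5623 14.8011  0.5305 -0.2912]
 [50.0072 31.2387 18.7684  0.5295 -0.2902]
 [40.9667 31.2345  9.7322  0.5305 -0.2922]]
[[30.4103  3.8878 26.5224  0.5365 -0.2882]
 [33.3973  6.9574 26.4399  0.5355 -0.2882]
 [28.0639  1.7014 26.3625  0.5375 -0.2882]]
```

The axis fits at about (0.533,-0.290), once the 5 mm rod radius at the visible edge is allowed for. The rows have no lean axis, so I'll see how the arm behaves at the edge of its reach.

```bash
cat > st.py <<'E'
from cell import arm
from h import *
o=arm.observe(); M=R.from_rotvec(o["ee_rot"]).as_matrix(); np.set_printoptions(precision=3,suppress=True)
print("t",round(o["clock"],2),"p",o["position"],"x",M[:,0],"y",M[:,1],"z",M[:,2],"\nq",o["joints"],"F",o["force"],"w",round(o["width"],3))
E
python3 st.py; python3 nudge.py '[[0,0,-0.05,0,0],[0,0,-0.05,0,0],[0,0,-0.05,0,0],[0,0,-0.05,0,0],[0,0,-0.05,0,0],[0,0,-0.05,0,0],[0,0,-0.05,0,0],[0,0,-0.05,0,0],[0,0,-0.05,0,0],[0,0,-0.05,0,0]]'; python3 st.py
```

```text
t 0.2 p [0.278 0.558 0.244] x [-0.872  0.49  -0.001] y [ 0.49   0.872 -0.006] z [-0.002 -0.006 -1.   ] 
q [-1.22   0.422  0.038  1.549 -0.017  1.176 -0.121] F [-0.356 -0.199  0.256] w 0.954
clock: 1.2
position: [0.2615, 0.5253, 0.6566]
ee_rot: [0.789, 3.012, 0.174]
force: [-0.5, 0.2, -0.5]
width: 0.093
gripper_force: 0.0
t 1.2 p [0.261 0.525 0.657] x [-0.872  0.49   0.006] y [0.487 0.866 0.114] z [ 0.051  0.102 -0.993] 
q [-1.395  0.323  0.369  0.719 -0.134  2.002 -0.055] F [-0.48   0.194 -0.522] w 0.093
```

It works: when j6 reaches its limit going up, the tool leans outward, so I can make the lean on the -y side and undo it on the +y side. First I'll turn the tool so that its y runs parallel to the flap edge, and swing round.

```bash
python3 nudge.py '[[0,-0.03,0,0.145,0],[0,-0.04,0,0.145,0],[0,-0.04,0,0.145,0],[0,-0.04,0,0.145,0],[-0.02,-0.03,0,0.145,0],[-0.03,0,0,0.145,0],[-0.04,0,0,0.145,0],[-0.04,0,0,0.145,0]]'; python3 st.py
```

```text
clock: 2.0
position: [0.167, 0.2786, 0.626]
ee_rot: [-2.295, -2.079, -0.163]
force: [1.7, -0.4, 0.9]
width: 0.004
gripper_force: 0.0
t 2.0 p [0.167 0.279 0.626] x [0.096 0.99  0.105] y [ 0.994 -0.101  0.04 ] z [ 0.05   0.101 -0.994] 
q [-1.624 -0.243  0.262  1.366  0.096  1.9   -1.429] F [ 1.657 -0.354  0.909] w 0.004
```

```bash
python3 nudge.py '[[-0.04,0.025,0,0,0],[-0.04,0.025,0,0,0],[-0.04,0.025,0,0,0],[-0.04,0.025,0,0,0],[-0.04,0.025,0,0,0],[-0.04,0.025,0,0,0],[-0.04,0.0,0,0,0],[-0.045,0,0,0,0]]'; python3 st.py;  python3 nudge.py '[[-0.045,0,0,0,0],[-0.045,0,0,0,0],[-0.035,-0.035,0,0,0],[-0.035,-0.035,0,0,0],[-0.035,-0.035,0,0,0],[-0.035,-0.035,0,0,0],[-0.03,-0.035,0,0,0],[-0.03,-0.04,0,0,0],[-0.03,-0.04,0,0,0]]'; python3 st.py
```

```text
clock: 2.8
position: [0.2862, -0.0575, 0.5978]
ee_rot: [-2.287, -2.086, -0.164]
force: [0.7, -0.0, 0.5]
width: 0.003
gripper_force: 0.0
t 2.8 p [ 0.286 -0.057  0.598] x [0.089 0.99  0.106] y [ 0.995 -0.094  0.04 ] z [ 0.05   0.102 -0.994] 
q [-0.975 -0.427  0.556  1.468  0.161  1.948 -0.476] F [ 0.745 -0.006  0.539] w 0.003
clock: 3.7
position: [0.0161, -0.339, 0.5556]
ee_rot: [-2.289, -2.084, -0.163]
force: [0.6, -1.5, 0.3]
width: 0.003
gripper_force: 0.0
t 3.7 p [ 0.016 -0.339  0.556] x [0.091 0.99  0.106] y [ 0.995 -0.096  0.04 ] z [ 0.05   0.101 -0.994] 
q [-0.019 -0.419  0.885  1.474  0.233  1.974  0.809] F [ 0.562 -1.494  0.288] w 0.003
```

```bash
python3 nudge.py '[[-0.02,-0.01,-0.045,0,0],[-0.02,-0.01,-0.045,0,0],[-0.02,-0.01,-0.045,0,0],[-0.02,-0.01,-0.045,0,0],[-0.02,0,-0.045,0,0],[0,0,-0.05,0,0],[0,0,-0.05,0,0],[0,0,-0.05,0,0],[0,0,-0.05,0,0],[0,0,-0.05,0,0]]'; python3 st.py
```

```text
clock: 4.7
position: [0.0088, -0.3212, 0.6459]
ee_rot: [2.321, 2.066, -0.017]
force: [-0.2, 0.3, -0.1]
width: 0.003
gripper_force: 0.0
t 4.7 p [ 0.009 -0.321  0.646] x [ 0.116  0.993 -0.031] y [ 0.993 -0.115  0.018] z [ 0.015 -0.033 -0.999] 
q [ 1.537 -0.131 -0.114  1.238 -0.027  1.999  1.296] F [-0.227  0.312 -0.084] w 0.003
```

```bash
python3 nudge.py '[[-0.01,0,-0.049,0,0],[-0.01,0,-0.049,0,0],[-0.01,0,-0.049,0,0],[-0.01,0,-0.049,0,0],[-0.01,0,-0.049,0,0],[-0.01,0,-0.049,0,0],[-0.01,0,-0.049,0,0],[-0.01,0,-0.049,0,0],[-0.01,0,-0.049,0,0],[-0.01,0,-0.049,0,0]]'; python3 st.py
```

```text
clock: 5.7
position: [-0.0015, -0.3652, 0.7718]
ee_rot: [2.146, 1.904, -0.293]
force: [-0.4, 0.0, -0.0]
width: -0.001
gripper_force: 0.0
t 5.7 p [-0.002 -0.365  0.772] x [ 0.122  0.941 -0.317] y [ 0.992 -0.109  0.058] z [ 0.02  -0.322 -0.947] 
q [ 2.24  -0.094 -0.632  0.886 -0.094  2.002  1.428] F [-0.369  0.045 -0.035] w -0.001
```

```bash
python3 nudge.py '[[-0.018,-0.008,-0.045,0,0],[-0.018,-0.008,-0.045,0,0],[-0.018,-0.008,-0.045,0,0],[-0.02,-0.008,-0.044,0,0],[-0.02,-0.008,-0.044,0,0],[-0.02,-0.008,-0.044,0,0],[-0.02,-0.008,-0.044,0,0],[-0.02,-0.008,-0.044,0,0],[-0.02,-0.008,-0.044,0,0],[-0.02,-0.008,-0.044,0,0]]'; python3 st.py
```

```text
clock: 6.7
position: [-0.097, -0.3532, 0.9299]
ee_rot: [1.915, 1.682, -0.626]
force: [0.8, 0.9, 0.5]
width: 0.002
gripper_force: 0.0
t 6.7 p [-0.097 -0.353  0.93 ] x [ 0.126  0.756 -0.642] y [ 0.992 -0.102  0.075] z [-0.009 -0.646 -0.763] 
q [ 1.789 -0.094  0.061  0.543 -0.184  2.002  1.586] F [0.788 0.944 0.537] w 0.002
```

```bash
cat >> h.py <<'E'
def to(*targets):
    from cell import arm
    o=arm.observe(); M=R.from_rotvec(o["ee_rot"]).as_matrix(); p=o["position"]
    for t in targets:
        d=M.T@(np.array(t)-p); print("to",t,"tool d",d.round(4),"rows",round(np.linalg.norm(d)/.05,1)); p=np.array(t)
E
python3 -c "
from h import *
to((.2,-.15,.7),(.45,-.02,.5),(.56,-.02,.13),(.56,-.18,.07))"
```

```text
to (0.2, -0.15, 0.7) tool d [0.3386 0.2567 0.0415] rows 8.5
to (0.45, -0.02, 0.5) tool d [0.2582 0.2198 0.0664] rows 6.9
to (0.56, -0.02, 0.13) tool d [0.2514 0.0814 0.2814] rows 7.7
to (0.56, -0.18, 0.07) tool d [-0.0825  0.0118  0.1492] rows 3.4
```

```bash
python3 nudge.py '[[0.038,0.028,0.005,0,0],[0.038,0.028,0.005,0,0],[0.038,0.028,0.005,0,0],[0.038,0.028,0.005,0,0],[0.038,0.028,0.005,0,0],[0.038,0.028,0.005,0,0],[0.038,0.028,0.005,0,0],[0.038,0.028,0.005,0,0],[0.038,0.028,0.005,0,0]]'; python3 st.py;python3 -c "
from h import *
to((.45,-.02,.5),(.56,-.02,.13),(.56,-.18,.07))"
```

```text
clock: 7.6
position: [0.1001, -0.2159, 0.7675]
ee_rot: [1.956, 1.717, -0.577]
force: [2.2, -1.6, 0.2]
width: 0.006
gripper_force: 0.0
t 7.6 p [ 0.1   -0.216  0.768] x [ 0.128  0.794 -0.595] y [ 0.992 -0.105  0.073] z [-0.005 -0.599 -0.801] 
q [ 0.851 -0.432 -0.334  1.249  0.441  1.928  0.628] F [ 2.224 -1.569  0.186] w 0.006
to (0.45, -0.02, 0.5) tool d [0.3594 0.3069 0.0952] rows 9.6
to (0.56, -0.02, 0.13) tool d [0.2341 0.0822 0.2957] rows 7.7
to (0.56, -0.18, 0.07) tool d [-0.0913  0.0125  0.1439] rows 3.4
```

```bash
python3 nudge.py '[[0.036,0.031,0.009,0,0],[0.036,0.031,0.009,0,0],[0.036,0.031,0.009,0,0],[0.036,0.031,0.009,0,0],[0.036,0.031,0.009,0,0],[0.036,0.031,0.009,0,0],[0.036,0.031,0.009,0,0],[0.036,0.031,0.009,0,0],[0.036,0.031,0.009,0,0],[0.036,0.031,0.009,0,0]]'; python3 st.py;python3 -c "
from h import *
to((.56,-.02,.13),(.56,-.18,.07))"
```

```text
clock: 8.6
position: [0.4195, -0.0395, 0.5282]
ee_rot: [1.967, 1.724, -0.578]
force: [1.2, -2.0, 0.4]
width: 0.009
gripper_force: 0.0
t 8.6 p [ 0.42  -0.039  0.528] x [ 0.127  0.799 -0.587] y [ 0.992 -0.11   0.065] z [-0.013 -0.591 -0.807] 
q [ 0.47   0.212 -1.191  1.46   0.704  2.001 -0.718] F [ 1.202 -2.015  0.353] w 0.009
to (0.56, -0.02, 0.13) tool d [0.2673 0.1113 0.3079] rows 8.5
to (0.56, -0.18, 0.07) tool d [-0.0926  0.0137  0.1429] rows 3.4
```

```bash
python3 nudge.py '[[0.03,0.013,0.035,0,0],[0.03,0.013,0.035,0,0],[0.03,0.013,0.035,0,0],[0.03,0.013,0.035,0,0],[0.03,0.013,0.035,0,0],[0.03,0.013,0.035,0,0]]'; python3 st.py;python3 -c "
from h import *
to((.56,-.02,.13),(.56,-.18,.07))"
```

```text
clock: 9.2
position: [0.5163, -0.0281, 0.2576]
ee_rot: [1.966, 1.725, -0.576]
force: [0.2, -0.8, -0.2]
width: 0.007
gripper_force: 0.0
t 9.2 p [ 0.516 -0.028  0.258] x [ 0.126  0.8   -0.587] y [ 0.992 -0.108  0.066] z [-0.011 -0.591 -0.807] 
q [ 0.27   0.579 -1.058  1.743  0.892  1.687 -1.137] F [ 0.186 -0.809 -0.185] w 0.007
to (0.56, -0.02, 0.13) tool d [0.0869 0.034  0.0977] rows 2.7
to (0.56, -0.18, 0.07) tool d [-0.0927  0.0134  0.1429] rows 3.4
```

```bash
python3 nudge.py '[[0.03,0.011,0.033,0,0],[0.03,0.011,0.033,0,0],[0.027,0.012,0.032,0,0],[0,0,0,0,0]]'; python3 st.py;python3 -c "
from h import *
to((.56,-.18,.065),(.553,-.215,.065))"
```

```text
clock: 9.6
position: [0.5584, -0.0215, 0.1263]
ee_rot: [1.966, 1.728, -0.585]
force: [-0.7, -0.3, 0.0]
width: 0.004
gripper_force: 0.0
t 9.6 p [ 0.558 -0.022  0.126] x [ 0.122  0.799 -0.589] y [ 0.992 -0.109  0.058] z [-0.018 -0.592 -0.806] 
q [ 0.182  0.791 -0.953  1.761  1.031  1.583 -1.276] F [-0.687 -0.284  0.049] w 0.004
to (0.56, -0.18, 0.065) tool d [-0.0902  0.0152  0.1432] rows 3.4
to (0.553, -0.215, 0.065) tool d [-0.0288 -0.0031  0.0208] rows 0.7
```

```bash
python3 nudge.py '[[-0.02,0.004,0.03,0,0],[-0.02,0.004,0.03,0,0],[-0.02,0.004,0.03,0,0],[-0.02,0.003,0.03,0,0],[-0.01,0,0.023,0,0],[0,0,0,0,0]]'; python3 st.py; python3 -c "
from h import *
to((.558,-.205,.065),(.5575,-.210,.065),(.556,-.225,.065))"
```

```text
clock: 10.2
position: [0.5599, -0.1826, 0.0708]
ee_rot: [1.969, 1.719, -0.581]
force: [-0.7, -0.2, -0.0]
width: 0.005
gripper_force: 0.0
t 10.2 p [ 0.56  -0.183  0.071] x [ 0.13   0.797 -0.59 ] y [ 0.991 -0.114  0.065] z [-0.015 -0.593 -0.805] 
q [ 0.43   0.817 -0.888  1.875  1.21   1.41  -1.185] F [-0.745 -0.245 -0.033] w 0.005
to (0.558, -0.205, 0.065) tool d [-0.0147  0.0003  0.018 ] rows 0.5
to (0.5575, -0.21, 0.065) tool d [-0.0041  0.0001  0.003 ] rows 0.1
to (0.556, -0.225, 0.065) tool d [-0.0122  0.0002  0.0089] rows 0.3
```

```bash
python3 nudge.py '[[-0.015,0,0.018,0,0],[-0.004,0,0.003,0,0],[-0.004,0,0.003,0,0],[0,0,0,0,0]]'; python3 nudge.py '[[-0.0024,0,0.0018,0,0],[0,0,0,0,0]]';python3 nudge.py '[[-0.0024,0,0.0018,0,0],[0,0,0,0,0]]'
```

```text
clock: 10.6
position: [0.5588, -0.2103, 0.0654]
ee_rot: [1.966, 1.724, -0.574]
force: [-0.6, 0.6, 1.1]
width: 0.005
gripper_force: 0.0
clock: 10.8
position: [0.5584, -0.2132, 0.0647]
ee_rot: [1.965, 1.725, -0.575]
force: [0.1, 0.7, -0.1]
width: 0.002
gripper_force: 0.0
clock: 11.0
position: [0.5578, -0.2168, 0.0644]
ee_rot: [1.966, 1.725, -0.576]
force: [0.5, 0.6, -0.3]
width: 0.002
gripper_force: 0.0
```

```bash
for i in 1; do :; done; python3 nudge.py '[[-0.0024,0,0.0018,0,0],[-0.0024,0,0.0018,0,0],[0,0,0,0,0]]';python3 nudge.py '[[-0.0024,0,0.0018,0,0],[0,0,0,0,0]]'; python3 nudge.py '[[-0.0016,0,0.0012,0,0],[0,0,0,0,0]]'
```

```text
clock: 11.3
position: [0.557, -0.2233, 0.0642]
ee_rot: [1.966, 1.724, -0.576]
force: [-0.6, 1.2, -0.2]
width: 0.005
gripper_force: 0.0
clock: 11.5
position: [0.5567, -0.2261, 0.0642]
ee_rot: [1.966, 1.724, -0.576]
force: [0.3, -0.1, 0.2]
width: 0.008
gripper_force: 0.0
clock: 11.7
position: [0.5566, -0.2278, 0.0642]
ee_rot: [1.966, 1.725, -0.575]
force: [0.3, -0.9, 0.3]
width: 0.005
gripper_force: 0.0
```

```bash
python3 nudge.py '[[-0.0016,0,0.0012,0,0],[0,0,0,0,0]]';python3 nudge.py '[[-0.0016,0,0.0012,0,0],[0,0,0,0,0]]'
```

```text
clock: 11.9
position: [0.5567, -0.229, 0.0641]
ee_rot: [1.966, 1.726, -0.574]
force: [-0.1, 2.9, -0.2]
width: 0.003
gripper_force: 1.3
clock: 12.1
position: [0.5573, -0.2297, 0.0641]
ee_rot: [1.965, 1.728, -0.57]
force: [0.3, 6.4, 0.5]
width: 0.005
gripper_force: 3.4
```

```bash
python3 nudge.py '[[-0.0016,0,0.0012,0,0],[0,0,0,0,0]]'
```

```text
clock: 12.3
position: [0.558, -0.2303, 0.0641]
ee_rot: [1.965, 1.73, -0.567]
force: [2.8, 10.4, 0.9]
width: 0.0
gripper_force: 5.3
```

```bash
python3 nudge.py '[[0.0005,-0.004,0,0,0],[0,-0.004,0,0,0],[0,-0.004,0,0,0],[0,-0.004,0,0,0]]'; python3 nudge.py '[[0,-0.004,0,0,0],[0,-0.004,0,0,0],[0,-0.004,0,0,0],[0,-0.004,0,0,0]]'
python3 - <<'E'
from cell import arm
import cv2
a=arm.get_image("scene")["image"]; cv2.imwrite("pics/s2f.png",a); a=a[110:240,180:320]; cv2.imwrite("pics/s2.png",cv2.resize(a,None,fx=4,fy=4,interpolation=cv2.INTER_CUBIC))
E
```

```text
clock: 12.7
position: [0.5429, -0.2273, 0.0635]
ee_rot: [1.964, 1.73, -0.565]
force: [3.3, 13.7, 9.5]
width: 0.004
gripper_force: 7.1
clock: 13.1
position: [0.5257, -0.2273, 0.0624]
ee_rot: [1.964, 1.728, -0.569]
force: [0.6, 7.5, 4.9]
width: 0.003
gripper_force: 3.8
```

View pics/s2.png

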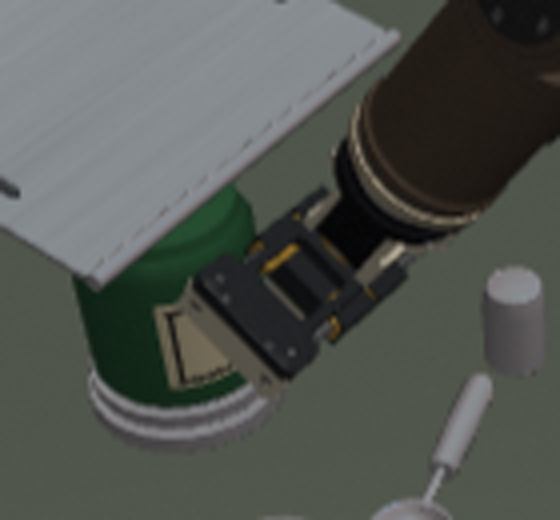

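The label has turned to the right: its left edge now runs from (157,310) to (172,388) in the crop.

Run:
```python
from h import *
c=np.array([.533,-.290])
for q in((58,204),(124,201),(133,260),(68,264)): print("before",label(c,S(*q)))
for q in((157,310),(172,388)): print("now left edge",label(c,((q[0]+.5)/4-.5+180,(q[1]+.5)/4-.5+110)))
```

```text
before (array([ 0.58798765, -0.29116525,  0.10876895]), np.float64(-1.4917434149656577))
before (array([ 0.56122314, -0.24279349,  0.10756829]), np.float64(-0.438607503384441))
before (array([ 0.56294904, -0.24386915,  0.04038418]), np.float64(-0.47558522835693595))
before (array([ 0.58760741, -0.29655983,  0.03712288]), np.float64(-1.5901095519513317))
now left edge (array([ 0.58038376, -0.26207546,  0.10696748]), np.float64(-0.9380205195782721))
now left edge (array([ 0.58089813, -0.26296726,  0.04649763]), np.float64(-0.9567391371009373))
```

```bash
python3 nudge.py '[[0.008,0,-0.006,0,0],[0.008,0,-0.006,0,0],[0,0.024,0,0,0],[-0.007,0,0.005,0,0],[-0.005,0,0.004,0,0],[0,0,0,0,0]]'; python3 st.py; python3 nudge.py '[[-0.0016,0,0.0012,0,0],[0,0,0,0,0]]'
```

```text
clock: 13.75
position: [0.5485, -0.2271, 0.0631]
ee_rot: [1.966, 1.726, -0.574]
force: [1.0, 2.9, 0.9]
width: 0.005
gripper_force: 1.4
t 13.75 p [ 0.549 -0.227  0.063] x [ 0.126  0.8   -0.586] y [ 0.992 -0.108  0.066] z [-0.01  -0.59  -0.808] 
q [ 0.511  0.808 -0.876  1.915  1.256  1.356 -1.153] F [1.021 2.916 0.867] w 0.005
clock: 13.95
position: [0.5486, -0.2276, 0.0631]
ee_rot: [1.966, 1.728, -0.572]
force: [1.2, 6.8, 1.6]
width: 0.007
gripper_force: 3.5
```

```bash
python3 nudge.py '[[0,-0.004,0,0,0],[0,-0.004,0,0,0],[0,-0.004,0,0,0],[0,-0.004,0,0,0],[0,-0.004,0,0,0],[0,-0.003,0,0,0],[0,0,0,0,0]]'; python3 nudge.py '[[0.008,0,-0.006,0,0],[0.016,0,-0.012,0,0],[0.03,0,-0.022,0,0],[0.03,0,-0.022,0,0],[0.03,0,-0.022,0,0],[0,0,0,0,0]]';  python3 - <<'E'
from cell import arm
import cv2
a=arm.get_image("scene")["image"]; cv2.imwrite("pics/s3f.png",a); a=a[130:230,190:270]; cv2.imwrite("pics/s3.png",cv2.resize(a,None,fx=6,fy=6,interpolation=cv2.INTER_CUBIC))
E
```

```text
clock: 14.65
position: [0.5248, -0.2271, 0.0617]
ee_rot: [1.966, 1.725, -0.577]
force: [-2.0, 3.4, 1.7]
width: 0.002
gripper_force: 1.7
clock: 15.25
position: [0.542, -0.0796, 0.0624]
ee_rot: [1.963, 1.733, -0.569]
force: [1.2, 0.1, -0.7]
width: 0.004
gripper_force: 0.0
```

View pics/s3.png

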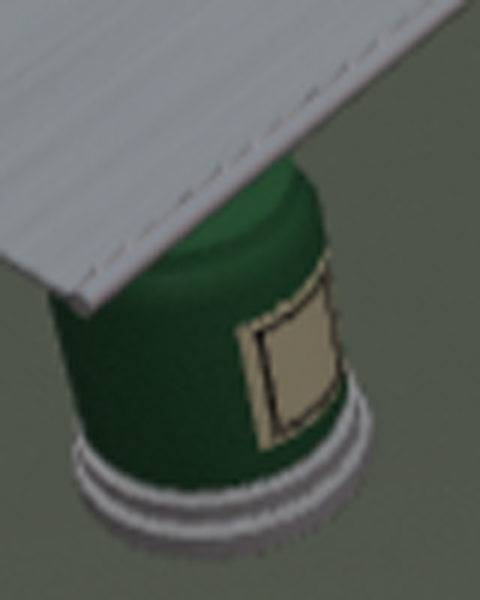

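The label now faces nearly to the front, with its left edge from (236,327) to (260,450) and its right edge from (328,250) to (347,372).

Run:
```python
from h import *
q=lambda u,v:((u+.5)/6-.5+190,(v+.5)/6-.5+130)
for c in([.533,-.290],[.531,-.289],[.5295,-.291],[.535,-.288]):
    c=np.array(c); t=np.linspace(0,2*np.pi,721); 
    P=proj("scene",np.c_[c[0]+.055*np.cos(t),c[1]+.055*np.sin(t),0*t+.079]); u=(P[:,0]-190+.5)*6-.5; v=(P[:,1]-130+.5)*6-.5
    print(c,"sil",u.min().round(),v[u.argmin()].round(),u.max().round(),v[u.argmax()].round(),[label(c,q(*a))[1].round(3) for a in((236,327),(248,389),(260,450),(328,252),(346,372))],label(c,q(260,450))[0][2].round(4),label(c,q(236,327))[0][2].round(4))
```

```text
[ 0.533 -0.29 ] sil 56.0 330.0 333.0 299.0 [np.float64(-0.51), np.float64(-0.51), np.float64(-0.509), np.float64(nan), np.float64(nan)] 0.0458 0.1095
[ 0.531 -0.289] sil 61.0 327.0 338.0 296.0 [np.float64(-0.548), np.float64(-0.548), np.float64(-0.547), np.float64(0.535), np.float64(0.497)] 0.0455 0.1092
[ 0.5295 -0.291 ] sil 59.0 323.0 335.0 293.0 [np.float64(-0.537), np.float64(-0.537), np.float64(-0.536), np.float64(0.608), np.float64(0.555)] 0.0432 0.1072
[ 0.535 -0.288] sil 57.0 334.0 335.0 303.0 [np.float64(-0.515), np.float64(-0.515), np.float64(-0.514), np.float64(nan), np.float64(0.689)] 0.0484 0.1118h.py:27: RuntimeWarning: invalid value encountered in sqrt
  s=(-b-np.sqrt(b*b-a*k))/a; p=o+s*d; v=p[:2]-c
```

The jar is done, with its angle at about 0 ± 0.02. Next I'll back off, yaw the tool for the grip block, and undo the lean on the +y side.

```bash
python3 nudge.py '[[0,0,-0.05,0,0],[0,0,-0.05,0,0],[0,0,-0.05,-0.14,0],[0,0,-0.05,-0.14,0],[0,0,-0.05,-0.14,0],[0,0,-0.05,-0.14,0],[0,0,-0.05,-0.14,0],[0,0,-0.05,-0.14,0],[0,0,-0.02,-0.14,0],[0,0,0,-0.14,0]]'; python3 st.py;python3 -c "
from h import *
to((.25,.3,.6),(0,.45,.75))"
```

```text
clock: 16.3
position: [0.5453, 0.1608, 0.4003]
ee_rot: [0.823, 2.71, -0.889]
force: [0.2, -0.2, 0.1]
width: 0.004
gripper_force: 0.0
t 16.3 p [0.545 0.161 0.4  ] x [-0.832  0.451 -0.322] y [ 0.554  0.669 -0.495] z [-0.008 -0.59  -0.807] 
q [-0.246  0.559 -0.772  1.249  0.747  1.999  0.072] F [ 0.199 -0.162  0.147] w 0.004
to (0.25, 0.3, 0.6) tool d [ 0.2442 -0.1693 -0.2411] rows 7.7
to (0, 0.45, 0.75) tool d [ 0.2274 -0.1123 -0.2077] rows 6.6
```

```bash
python3 nudge.py '[[0.03,-0.021,-0.03,0,0],[0.03,-0.021,-0.03,0,0],[0.03,-0.021,-0.03,0,0],[0.03,-0.021,-0.03,0,0],[0.03,-0.021,-0.03,0,0],[0.03,-0.021,-0.03,0,0],[0.03,-0.021,-0.03,0,0],[0.03,-0.021,-0.03,0,0]]'; python3 st.py;python3 -c "
from h import *
to((0,.45,.75))"
```

```text
clock: 17.1
position: [0.3959, 0.2377, 0.491]
ee_rot: [0.821, 2.701, -0.991]
force: [0.6, -0.5, -2.1]
width: 0.004
gripper_force: 0.0
t 17.1 p [0.396 0.238 0.491] x [-0.839  0.444 -0.315] y [ 0.542  0.632 -0.554] z [-0.047 -0.636 -0.771] 
q [-1.411  0.413  0.762  1.291  0.253  2.002  0.409] F [ 0.616 -0.484 -2.1  ] w 0.004
to (0, 0.45, 0.75) tool d [ 0.3447 -0.2239 -0.316 ] rows 10.4
```

```bash
python3 nudge.py '[[0.033,-0.022,-0.03,-0.07,0],[0.033,-0.022,-0.03,-0.07,0],[0.033,-0.022,-0.03,-0.07,0],[0.033,-0.022,-0.03,-0.07,0],[0.033,-0.022,-0.03,-0.07,0],[0.033,-0.022,-0.03,-0.07,0],[0.033,-0.022,-0.03,-0.07,0],[0.033,-0.022,-0.03,0,0],[0.033,-0.022,-0.03,0,0],[0.033,-0.022,-0.03,0,0]]'; python3 st.py;python3 -c "
from h import *
to((0.1,.5,.7))"
```

```text
clock: 18.1
position: [0.1522, 0.2797, 0.4866]
ee_rot: [0.162, 2.866, -0.889]
force: [0.2, 0.6, 0.1]
width: 0.003
gripper_force: 0.0
t 18.1 p [0.152 0.28  0.487] x [-0.985  0.062 -0.162] y [ 0.143  0.82  -0.554] z [ 0.098 -0.569 -0.817] 
q [-2.464  0.235  1.318  1.581  0.141  2.002  0.39 ] F [0.153 0.57  0.113] w 0.003
to (0.1, 0.5, 0.7) tool d [ 0.0306  0.055  -0.3047] rows 6.2
```

```bash
python3 nudge.py '[[0,0.01,-0.048,0,0],[0,0.01,-0.048,0,0],[0,0.01,-0.048,0,0],[0,0.01,-0.048,0,0],[0,0.01,-0.048,0,0],[0,0.01,-0.048,0,0],[0,0.01,-0.048,0,0],[0,0.01,-0.048,0,0],[0,0.01,-0.048,0,0],[0,0.01,-0.048,0,0]]'; python3 st.py
```

```text
clock: 19.1
position: [0.1614, 0.4819, 0.5565]
ee_rot: [0.047, 2.768, -0.486]
force: [-0.1, 0.4, 0.3]
width: 0.007
gripper_force: 0.0
t 19.1 p [0.161 0.482 0.557] x [-0.945 -0.024 -0.326] y [ 0.088  0.941 -0.326] z [ 0.314 -0.337 -0.888] 
q [-2.229  0.533  1.318  1.083 -0.048  2.003  0.593] F [-0.065  0.421  0.253] w 0.007
```

```bash
python3 -c "
from h import *
print([pl('scene',p,0).round(2) for p in((300,62),(500,95),(600,108))])
to((-.1,.42,.75))"
```

```text
[array([-0.3 , -0.49,  0.  ]), array([-0.33,  0.27,  0.  ]), array([-0.37,  0.58,  0.  ])]
to (-0.1, 0.42, 0.75) tool d [ 0.1855 -0.1443 -0.2331] rows 6.6
```

```bash
python3 nudge.py '[[0.028,-0.021,-0.033,0,0],[0.028,-0.021,-0.033,0,0],[0.028,-0.021,-0.033,0,0],[0.028,-0.021,-0.033,0,0],[0.028,-0.021,-0.033,0,0]]'; python3 st.py
```

```text
clock: 19.6
position: [0.0179, 0.43, 0.5597]
ee_rot: [0.015, 2.756, -0.323]
force: [0.9, 1.0, 0.1]
width: 0.007
gripper_force: 0.0
t 19.6 p [0.018 0.43  0.56 ] x [-0.933 -0.031 -0.358] y [ 0.052  0.974 -0.221] z [ 0.355 -0.225 -0.907] 
q [-2.615  0.224  0.991  1.263  0.183  2.002  0.005] F [0.854 0.998 0.147] w 0.007
```

```bash
python3 nudge.py '[[-0.01,-0.011,-0.047,0,0],[-0.01,-0.011,-0.047,0,0],[-0.01,-0.011,-0.047,0,0],[-0.01,-0.011,-0.047,0,0],[-0.01,-0.011,-0.047,0,0]]'; python3 st.py
```

```text
clock: 20.1
position: [0.0581, 0.476, 0.6394]
ee_rot: [-0.033, 2.749, -0.126]
force: [32.0, -15.5, 11.1]
width: 0.004
gripper_force: 0.0
t 20.1 p [0.058 0.476 0.639] x [-0.925 -0.04  -0.378] y [-0.005  0.996 -0.092] z [ 0.38  -0.083 -0.921] 
q [-2.614  0.335  1.318  1.034  0.083  2.002  0.317] F [ 31.96  -15.55   11.123] w 0.004
```

```bash
python3 nudge.py '[[-0.03,0,0.0,0,0],[-0.04,0,0.0,0,0]]'; python3 st.py
python3 - <<'E'
from cell import arm
import cv2,numpy as np
a=arm.get_image("scene")["image"];b=arm.get_image("top")["image"]; cv2.imwrite("pics/c1.png",cv2.resize(np.vstack([a,b]),(480,600)))
E
```

```text
clock: 20.3
position: [0.1218, 0.4792, 0.661]
ee_rot: [-0.04, 2.747, -0.121]
force: [-0.4, -0.0, -1.1]
width: 0.003
gripper_force: 0.0
t 20.3 p [0.122 0.479 0.661] x [-0.924 -0.044 -0.38 ] y [-0.011  0.996 -0.09 ] z [ 0.383 -0.079 -0.921] 
q [-2.457  0.342  1.316  0.966  0.069  2.002  0.461] F [-0.361 -0.014 -1.125] w 0.003
```

View pics/c1.png

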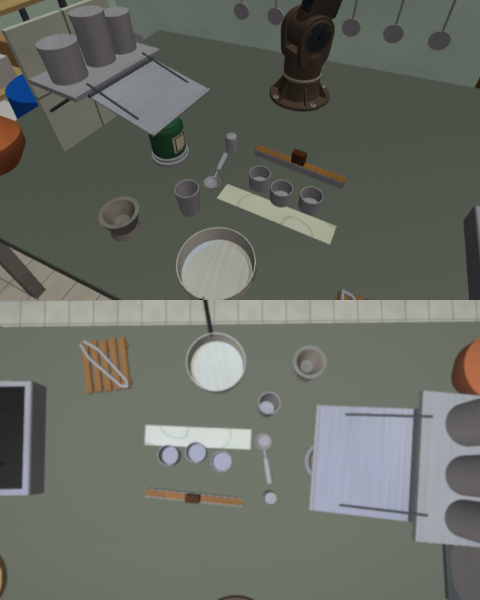

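Nothing was disturbed; the wrist probably brushed the wall rail, and it is clear now. The remaining lean is towards +x, so I'll undo it by pulling in close to the base from straight ahead.

```bash
python3 -c "
from h import *
to((.4,.1,.42))"
```

```text
to (0.4, 0.1, 0.42) tool d [-0.1468 -0.3542  0.357 ] rows 10.5
```

```bash
python3 nudge.py '[[-0.014,-0.034,0.034,0,0],[-0.014,-0.034,0.034,0,0],[-0.014,-0.034,0.034,0,0],[-0.014,-0.034,0.034,0,0],[-0.014,-0.034,0.034,0,0],[-0.014,-0.034,0.034,0,0],[-0.014,-0.034,0.034,0,0],[-0.014,-0.034,0.034,0,0],[-0.014,-0.034,0.034,0,0],[-0.014,-0.034,0.034,0,0]]'; python3 st.py;python3 -c "
from h import *
to((.25,0,.35))"
```

```text
clock: 21.4
position: [0.3485, 0.1676, 0.4625]
ee_rot: [-0.029, 2.756, -0.126]
force: [1.0, 1.0, -0.4]
width: 0.005
gripper_force: 0.0
t 21.4 p [0.349 0.168 0.462] x [-0.928 -0.038 -0.372] y [-0.003  0.996 -0.092] z [ 0.374 -0.084 -0.924] 
q [-1.855 -0.432  0.531  1.879  0.608  1.635  0.269] F [ 1.021  0.986 -0.398] w 0.005
to (0.25, 0, 0.35) tool d [ 0.1395 -0.1561  0.0812] rows 4.5
```

```bash
python3 nudge.py '[[0.03,-0.035,0.018,0,0],[0.03,-0.035,0.018,0,0],[0.03,-0.035,0.018,0,0],[0.03,-0.03,0.018,0,0],[0.03,-0.02,0.01,0,0]]'; python3 st.py
```

```text
clock: 21.9
position: [0.3068, 0.0961, 0.4229]
ee_rot: [-0.038, 2.761, -0.108]
force: [-0.7, -0.3, 0.2]
width: 0.002
gripper_force: 0.0
t 21.9 p [0.307 0.096 0.423] x [-0.929 -0.041 -0.368] y [-0.012  0.997 -0.08 ] z [ 0.37  -0.07  -0.926] 
q [-1.077 -0.438  0.1    2.031  0.403  1.402  0.576] F [-0.702 -0.278  0.205] w 0.002
```

```bash
python3 nudge.py '[[0.04,-0.025,0.012,0,0],[0.04,-0.025,0.012,0,0],[0.04,-0.02,0.012,0,0],[0.04,-0.02,0.012,0,0],[0.045,-0.01,0.01,0,0],[0.045,-0.01,0.01,0,0]]'; python3 st.py
```

```text
clock: 22.5
position: [0.2687, 0.0913, 0.3694]
ee_rot: [-0.079, 2.773, -0.143]
force: [-2.0, 2.0, 1.3]
width: 0.004
gripper_force: 0.0
t 22.5 p [0.269 0.091 0.369] x [-0.933 -0.073 -0.352] y [-0.036  0.993 -0.109] z [ 0.358 -0.089 -0.93 ] 
q [-0.493 -0.438 -0.277  2.149  0.213  1.216  0.817] F [-1.989  1.993  1.33 ] w 0.004
```

```bash
python3 nudge.py '[[0.045,-0.005,-0.012,0,0],[0.045,-0.005,-0.012,0,0],[0.045,-0.005,-0.012,0,0],[0.045,-0.005,-0.012,0,0],[0.045,-0.005,-0.012,0,0],[0.045,-0.005,-0.012,0,0]]'; python3 st.py
```

```text
clock: 23.1
position: [0.1884, 0.1093, 0.3423]
ee_rot: [-0.038, 2.809, -0.225]
force: [0.7, 0.8, 0.3]
width: 0.002
gripper_force: 0.0
t 23.1 p [0.188 0.109 0.342] x [-0.948 -0.052 -0.314] y [-0.001  0.987 -0.159] z [ 0.318 -0.151 -0.936] 
q [-1.074 -0.439 -0.205  2.213  0.274  1.413  0.289] F [0.729 0.828 0.272] w 0.002
```

Next, an arm model fitted to the logged poses, to predict where the lean will go.

```bash
cat > fk.py <<'E'
from h import *
from scipy.optimize import least_squares
D="""0.278 0.558 0.244 -0.795 -3.038 0.009 -1.22 .422 .038 1.549 -.017 1.176 -.121
.2615 .5253 .6566 .789 3.012 .174 -1.395 .323 .369 .719 -.134 2.002 -.055
.167 .2786 .626 -2.295 -2.079 -.163 -1.624 -.243 .262 1.366 .096 1.9 -1.429
.2862 -.0575 .5978 -2.287 -2.086 -.164 -.975 -.427 .556 1.468 .161 1.948 -.476
.0161 -.339 .5556 -2.289 -2.084 -.163 -.019 -.419 .885 1.474 .233 1.974 .809
.0088 -.3212 .6459 2.321 2.066 -.017 1.537 -.131 -.114 1.238 -.027 1.999 1.296
-.0015 -.3652 .7718 2.146 1.904 -.293 2.24 -.094 -.632 .886 -.094 2.002 1.428
-.097 -.3532 .9299 1.915 1.682 -.626 1.789 -.094 .061 .543 -.184 2.002 1.586
.1001 -.2159 .7675 1.956 1.717 -.577 .851 -.432 -.334 1.249 .441 1.928 .628
.4195 -.0395 .5282 1.967 1.724 -.578 .47 .212 -1.191 1.46 .704 2.001 -.718
.5163 -.0281 .2576 1.966 1.725 -.576 .27 .579 -1.058 1.743 .892 1.687 -1.137
.5453 .1608 .4003 .823 2.71 -.889 -.246 .559 -.772 1.249 .747 1.999 .072
.3959 .2377 .491 .821 2.701 -.991 -1.411 .413 .762 1.291 .253 2.002 .409
.1522 .2797 .4866 .162 2.866 -.889 -2.464 .235 1.318 1.581 .141 2.002 .39
.1614 .4819 .5565 .047 2.768 -.486 -2.229 .533 1.318 1.083 -.048 2.003 .593
.1218 .4792 .661 -.04 2.747 -.121 -2.457 .342 1.316 .966 .069 2.002 .461
.3485 .1676 .4625 -.029 2.756 -.126 -1.855 -.432 .531 1.879 .608 1.635 .269
.2687 .0913 .3694 -.079 2.773 -.143 -.493 -.438 -.277 2.149 .213 1.216 .817
.1884 .1093 .3423 -.038 2.809 -.225 -1.074 -.439 -.205 2.213 .274 1.413 .289"""
D=np.array([l.split() for l in D.split("\n")],float)
LO=np.array([-2.62,-.44,-1.27,.08,-1.32,.12,-2.74]);HI=np.array([2.62,2.09,1.32,2.57,4.46,2,2.74])
def fk(q,P):
    # P: per joint: axis rotvec offset(3) and link offset(3), tool offset 3+3
    W=np.array([[0,0,-1],[0,1,0],[0,0,-1],[0,1,0],[0,0,-1],[0,1,0],[0,0,-1.]])
    Rm=np.eye(3);p=np.zeros(3)
    for i in range(7):
        p=p+Rm@P[i,:3]; Rm=Rm@R.from_rotvec(P[i,3:]).as_matrix()@R.from_rotvec(W[i]*q[i]).as_matrix()
    return p+Rm@P[7,:3],Rm@R.from_rotvec(P[7,3:]).as_matrix()
def res(v,a=.003):
    P=v.reshape(8,6);r=[]
    for d in D:
        p,M=fk(d[6:],P); r+=list(p-d[:3])+list(.3*(R.from_matrix(M).inv()*R.from_rotvec(d[3:6])).as_rotvec())
    return np.r_[r,a*(v-v0)]
v0=np.zeros((8,6));v0[1,2]=.33;v0[3,2]=.35;v0[5,2]=.35;v0[7,2]=.3;v0=v0.ravel()
if __name__=="__main__":
    best=min((least_squares(res,np.r_[v0[:-1],y]) for y in(0,1.57,3.14,-1.57)),key=lambda s:s.cost)
    np.save("P.npy",best.x.reshape(8,6)); r=res(best.x)[:len(D)*6].reshape(-1,6)
    print(best.cost,np.abs(r[:,:3]).max(0),np.abs(r[:,3:]).max(0)/.3); print(best.x.reshape(8,6).round(3))
E
python3 fk.py
```

```text
6.738447481365529e-06 [0.00031767 0.00020828 0.00027674] [0.00098519 0.00077439 0.00090642]
[[ 0.    -0.    -0.029 -0.    -0.001 -0.   ]
 [-0.    -0.018  0.301  0.    -0.    -0.   ]
 [ 0.    -0.018  0.104 -0.001 -0.     0.   ]
 [-0.    -0.008  0.454  0.001 -0.     0.   ]
 [ 0.    -0.008  0.039  0.    -0.    -0.   ]
 [-0.    -0.     0.389 -0.001  0.    -0.   ]
 [-0.    -0.     0.035  0.     0.     0.786]
 [ 0.    -0.     0.335  0.001  0.     0.786]]
```

```bash
cat > sim.py <<'E'
from fk import *
P=np.load("P.npy"); VM=.07*np.array([2.22,2.22,3.01,3.01,3.14,3.14,3.14])
def row(q,r,w,k=.003):
    p,M=fk(q,P); tp=p+M@np.array(r[:3]); tM=M@R.from_rotvec([0,0,r[3]]).as_matrix()
    def f(x):
        a,B=fk(x,P); return np.r_[a-tp,w*R.from_matrix(B.T@tM).as_rotvec(),k*(x-q)]
    s=least_squares(f,np.clip(q,LO+1e-6,HI-1e-6),bounds=(LO,HI),xtol=1e-5,ftol=1e-5).x
    d=s-q; return q+d/max(1,(np.abs(d)/VM).max())
def run(q,rows,w,k=.003):
    for r in rows: q=row(q,r,w,k)
    return q
def show(q):
    p,M=fk(q,P); return p.round(3),M[:,2].round(3),q.round(2)
if __name__=="__main__":
    T=[([1.537,-.131,-.114,1.238,-.027,1.999,1.296],[[-.01,0,-.049,0]]*10),
       ([-1.22,.422,.038,1.549,-.017,1.176,-.121],[[0,0,-.05,0]]*10),
       ([-2.464,.235,1.318,1.581,.141,2.0,.39],[[0,.01,-.048,0]]*10),
       ([-.493,-.438,-.277,2.149,.213,1.216,.817],[[.045,-.005,-.012,0]]*6)]
    for w in(.1,.3,1.):
        for k in(.001,.03):
            for q,rr in T: print(w,k,*show(run(np.array(q),rr,w,k)))
E
python3 sim.py
```

```text
0.1 0.001 [-0.018 -0.21   1.031] [ 0.037 -0.841 -0.54 ] [ 1.77 -0.28 -0.01  0.43 -0.22  2.    1.43]
0.1 0.001 [0.27  0.542 0.736] [ 0.132  0.268 -0.954] [-1.39  0.32  0.41  0.53 -0.17  2.   -0.06]
0.1 0.001 [0.045 0.472 0.832] [ 0.364  0.438 -0.822] [-2.48  0.01  0.49  0.76  0.59  2.    0.05]
0.1 0.001 [0.095 0.087 0.36 ] [ 0.264 -0.255 -0.93 ] [-1.43 -0.44 -0.23  2.17  0.15  1.67 -0.04]
0.1 0.03 [-0.031 -0.171  1.067] [ 0.06  -0.895 -0.441] [ 1.6  -0.31  0.03  0.34 -0.11  2.    1.37]
0.1 0.03 [0.261 0.52  0.735] [ 0.116  0.258 -0.959] [-1.26  0.27  0.1   0.58 -0.03  2.   -0.12]
0.1 0.03 [0.045 0.49  0.851] [ 0.326  0.449 -0.832] [-2.62  0.09  0.89  0.63  0.37  2.    0.21]
0.1 0.03 [0.    0.07  0.385] [ 0.099 -0.384 -0.918] [-0.85 -0.44 -0.62  2.07 -0.08  1.81  0.24]
0.3 0.001 [-0.01  -0.292  0.916] [ 0.032 -0.636 -0.771] [ 1.86 -0.22 -0.18  0.67 -0.15  2.    1.43]
0.3 0.001 [0.267 0.535 0.699] [ 0.094  0.192 -0.977] [-1.39  0.32  0.39  0.62 -0.15  2.   -0.06]
0.3 0.001 [0.082 0.504 0.704] [ 0.489  0.016 -0.872] [-2.54  0.37  1.32  0.87  0.13  2.    0.42]
0.3 0.001 [0.107 0.107 0.353
[... 533 characters left out ...]
.   -0.03  2.    1.4 ]
1.0 0.001 [0.259 0.519 0.628] [ 0.021  0.043 -0.999] [-1.39  0.33  0.35  0.78 -0.13  2.   -0.06]
1.0 0.001 [0.19  0.462 0.487] [ 0.195 -0.475 -0.858] [-2.07  0.57  1.17  1.18 -0.06  2.    0.59]
1.0 0.001 [0.123 0.138 0.341] [ 0.334 -0.11  -0.936] [-1.43 -0.44 -0.24  2.21  0.23  1.49 -0.04]
1.0 0.03 [-0.007 -0.389  0.72 ] [ 0.032 -0.201 -0.979] [ 1.97 -0.03 -0.46  0.97 -0.04  2.    1.37]
1.0 0.03 [0.258 0.517 0.629] [ 0.02   0.043 -0.999] [-1.36  0.32  0.3   0.78 -0.11  2.   -0.07]
1.0 0.03 [0.189 0.46  0.488] [ 0.196 -0.475 -0.858] [-2.08  0.57  1.18  1.18 -0.06  2.    0.6 ]
1.0 0.03 [0.06  0.132 0.333] [ 0.341 -0.117 -0.933] [-1.33 -0.44 -0.47  2.21  0.12  1.51 -0.15]
```

```bash
nproc
cat > search.py <<'E'
from sim import *
from multiprocessing import Pool
import itertools,time
from cell import arm
def pts(q):
    Rm=np.eye(3);p=np.zeros(3);o=[];W=np.array([[0,0,-1],[0,1,0],[0,0,-1],[0,1,0],[0,0,-1],[0,1,0],[0,0,-1.]])
    for i in range(7):
        p=p+Rm@P[i,:3]; Rm=Rm@R.from_rotvec(P[i,3:]).as_matrix()@R.from_rotvec(W[i]*q[i]).as_matrix(); o.append(p)
    return np.array(o)
def job(a):
    q,wp,d=a; q=q.copy(); n=0; best=(9,)
    for _ in range(22):
        p,M=fk(q,P); e=np.array(wp)-p
        if np.linalg.norm(e)<.02: break
        q=row(q,[*(M.T@e*min(1,.045/np.linalg.norm(e))),0],.55,.005); n+=1
    for _ in range(25):
        p,M=fk(q,P); l=np.hypot(*M[:2,2]); e=pts(q)
        if min(e[:,0].min(),p[0]-.05)<-.13 or p[2]<.15: break
        if l<best[0]: best=(l,n,wp,d,p.round(2),M[:2,2].round(2),q.round(2))
        q=row(q,[*(M.T@np.array(d)*.045),0],.55,.005); n+=1
    return best
if __name__=="__main__":
    print("contact pts",pts(np.array([-2.614,.335,1.318,1.034,.083,2.0,.317])).round(2)[[3,5,6]])
    q0=np.clip(arm.observe()["joints"],LO+1e-4,HI-1e-4)
    W=[(x,y,z) for x in(.15,.35,.55) for y in(-.25,0,.25,.5) for z in(.25,.5,.75)]
    dd=[np.array(d)/np.linalg.norm(d) for d in itertools.product((-1,0,1),repeat=3) if any(d)]
    t=time.time(); jobs=[(q0,w,tuple(d.round(2))) for w in W for d in dd]
    with Pool() as p: r=[x for x in p.map(job,jobs,chunksize=4) if len(x)>1]
    r.sort(key=lambda x:x[0]); print(time.time()-t)
    for x in r[:12]: print(*x)
E
OMP_NUM_THREADS=1 timeout 500 python3 search.py
```

```text
4
contact pts [[-0.13  0.12  0.8 ]
 [-0.08  0.51  0.98]
 [-0.07  0.5   0.95]]
220.28618335723877
0.26750144780896223 33 (0.15, 0, 0.5) (np.float64(0.0), np.float64(1.0), np.float64(0.0)) [0.17 0.83 0.34] [ 0.23 -0.14] [-1.6   1.04  0.66  0.24 -0.32  2.    0.23]
0.2680204369932985 25 (0.15, 0.5, 0.5) (np.float64(-0.58), np.float64(-0.58), np.float64(0.58)) [0.03 0.27 0.64] [ 0.27 -0.04] [-0.41 -0.29 -0.93  1.29  0.04  2.    0.28]
0.28003704650503203 17 (0.15, 0.25, 0.5) (np.float64(0.71), np.float64(0.0), np.float64(0.71)) [0.43 0.25 0.69] [ 0.24 -0.15] [-1.57  0.21  1.1   0.9   0.07  2.    1.13]
0.28805127730477703 22 (0.15, 0.5, 0.5) (np.float64(0.0), np.float64(-0.71), np.float64(0.71)) [0.18 0.25 0.68] [ 0.28 -0.07] [-0.01 -0.22 -0.96  1.17  0.1   2.    0.67]
0.29479693981273447 16 (0.15, 0.25, 0.5) (np.float64(0.58), np.float64(0.58), np.float64(0.58)) [0.36 0.43 0.63] [ 0.24 -0.18] [-1.64  0.39  0.97  0.85 -0.03  2.    0.85]
0.29856495018159823 19 (0.15, 0.25, 0.5) (np.float64(-0.58), np.float64(0.58), np.float64(0.58)) [-0.02  0.49  0.61] [ 0.29 -0.06] [-2.62  0.29  1.11  1.06 
[... 341 characters left out ...]
.13  2.    0.61]
0.30247151582359944 21 (0.35, 0, 0.5) (np.float64(0.0), np.float64(0.71), np.float64(0.71)) [0.4  0.28 0.7 ] [ 0.27 -0.13] [-1.64  0.16  0.96  0.91  0.16  2.    0.98]
0.30372015724346174 34 (0.55, -0.25, 0.5) (np.float64(-0.71), np.float64(-0.71), np.float64(0.0)) [ 0.14 -0.67  0.49] [ 0.25 -0.18] [ 1.91  0.46 -0.89  1.07  0.2   1.49  2.74]
0.3052318315676997 26 (0.35, 0, 0.25) (np.float64(-0.58), np.float64(0.58), np.float64(0.58)) [-0.02  0.41  0.58] [ 0.29 -0.1 ] [-2.43  0.06  0.53  1.27  0.24  2.   -0.21]
0.3069372820390331 14 (0.35, 0.25, 0.5) (np.float64(0.0), np.float64(0.71), np.float64(0.71)) [0.37 0.42 0.64] [ 0.25 -0.17] [-1.57  0.33  0.78  0.86  0.08  1.99  0.8 ]
```

```bash
cat > rrt.py <<'E'
from fk import *
from scipy.optimize import lsq_linear
from multiprocessing import Pool
import itertools,time,sys
P=np.load("P.npy"); VM=.07*np.array([2.22,2.22,3.01,3.01,3.14,3.14,3.14]); W=.55;K=.005
B=[R.from_rotvec(P[i,3:]).as_matrix() for i in range(8)]; AX=[np.array([0,0,-1.]) if i%2==0 else np.array([0,1.,0]) for i in range(7)]
def kin(q):
    Rm=np.eye(3);p=np.zeros(3);o=[];z=[]
    for i in range(7):
        p=p+Rm@P[i,:3];Rm=Rm@B[i];o.append(p);z.append(Rm@AX[i]);c,s=np.cos(q[i]),np.sin(q[i])
        Rm=Rm@(np.array([[c,s,0],[-s,c,0],[0,0,1]]) if i%2==0 else np.array([[c,0,s],[0,1,0],[-s,0,c]]))
    p=p+Rm@P[7,:3]; o=np.array(o);z=np.array(z)
    return p,Rm@B[7],o,np.r_[np.cross(z,p-o).T,z.T]
def row(q,d,turn=0):           # d in world
    p,M,_,_=kin(q);tp=p+d;c,s=np.cos(turn),np.sin(turn);tM=M@np.array([[c,-s,0],[s,c,0],[0,0,1]]);x=np.clip(q,LO,HI)
    for _ in range(4):
        p,M,_,J=kin(x);E=tM@M.T;e=np.array([E[2,1]-E[1,2],E[0,2]-E[2,0],E[1,0]-E[0,1]])/2
        A=np.r_[J[:3],W*J[3:],K*np.eye(7)];b=np.r_[tp-p,W*e,K*(q-x)]
        dx=lsq_linear(A,b,(np.maximum(LO-x,-.2)-1e-9,np.minimum(HI-x,.2)+1e-9),method="bvls").x;x=x+dx
        if np.abs(dx).max()<1e-3:break
    d=x-q;return q+d/max(1,(np.abs(d)/VM).max())
ACT=[(np.array(d)/np.linalg.norm(d)*.045,0) for d in itertools.product((-1,0,1),repeat=3) if any(d)]+[(np.zeros(3),.145),(np.zeros(3),-.145)]
def ok(q):
    p,M,o,_=kin(q);b=np.vstack([o[3:],p[None],(p-M[:,2]*.1)[None]])
    if p[2]<.2 or np.hypot(*p[:2])<.17 or p[1]>.6 or M[2,2]>-.5:return False
    for u in b:
        if u[0]<(-.1 if u[1]>-.15 else -.2):return False
        if u[1]<-.3 and u[0]>.2 and u[2]<.55:return False
    return True
def explore(a):
    q0,seed,T=a;rg=np.random.default_rng(seed);N=[(q0,-1,None,0)];cells={};t=time.time();best=(9,0)
    L=[np.hypot(*kin(q0)[1][:2,2])]
    while time.time()-t<T:
        idx=np.fromiter(cells.values(),int) if cells else np.array([0])
        if rg.random()<.5: idx=idx[np.argsort([L[i]+.004*N[i][3] for i in idx])[:12]]
        i=rg.choice(idx);a=rg.integers(len(ACT));q=N[i][0];n=rg.integers(3,9);good=True
        for _ in range(n):
            q=row(q,*ACT[a])
            if not ok(q):good=False;break
        if not good:continue
        p,M,_,_=kin(q);l=np.hypot(*M[:2,2]);c=N[i][3]+n
        if c>110:continue
        key=(*np.round(M[:2,2]/.08),*np.round(p/.2),round(q[2]/.7))
        N.append((q,i,(a,n),c));L.append(l);j=len(N)-1
        if key not in cells or c<N[cells[key]][3]:cells[key]=j
        if l+.001*c<best[0]:best=(l+.001*c,j)
    j=best[1];s=[]
    e=(L[j],N[j][3],kin(N[j][0])[0].round(3),kin(N[j][0])[1][:2,2].round(3),N[j][0].round(2))
    while N[j][1]>=0:s.append((N[j][2][1],ACT[N[j][2][0]][0].round(3),ACT[N[j][2][0]][1]));j=N[j][1]
    return e,s[::-1],len(N),len(cells)
if __name__=="__main__":
    from cell import arm
    q0=np.clip(arm.observe()["joints"],LO+1e-4,HI-1e-4)
    T=[([1.537,-.131,-.114,1.238,-.027,1.999,1.296],[[-.01,0,-.049]]*10),([-2.464,.235,1.318,1.581,.141,2.0,.39],[[0,.01,-.048]]*10)]
    for q,rr in T:
        q=np.array(q)
        for r in rr:q=row(q,kin(q)[1]@np.array(r))
        print("chk",kin(q)[0].round(3),kin(q)[1][:,2].round(3))
    with Pool(4) as p:
        for r in sorted(p.map(explore,[(q0,s,150) for s in range(4)],chunksize=1),key=lambda r:r[0][0]):
            print(*r[0],r[2:]);[print("   ",n,*d) for n,*d in r[1]]
E
OMP_NUM_THREADS=1 timeout 400 python3 rrt.py
```

```text
chk [-0.003 -0.363  0.792] [ 0.028 -0.369 -0.929]
chk [0.151 0.488 0.571] [ 0.339 -0.298 -0.892]
0.11644253625632825 65 [0.293 0.417 0.647] [ 0.114 -0.025] [-1.61  0.21  0.69  0.93 -0.03  2.    0.64] (5878, 1668)
    4 [ 0.     0.032 -0.032] 0
    7 [0.    0.    0.045] 0
    8 [0.026 0.026 0.026] 0
    3 [ 0.    -0.045  0.   ] 0
    3 [0.    0.032 0.032] 0
    8 [-0.032 -0.032  0.   ] 0
    8 [0.    0.045 0.   ] 0
    4 [-0.026 -0.026  0.026] 0
    6 [0.032 0.    0.032] 0
    6 [-0.032 -0.032  0.   ] 0
    8 [0.    0.045 0.   ] 0
0.15261259977924801 57 [0.172 0.238 0.645] [ 0.14 -0.06] [-0.22 -0.19 -0.75  1.25  0.02  2.    0.64] (6041, 1727)
    8 [0.045 0.    0.   ] 0
    5 [-0.032  0.     0.032] 0
    8 [0.    0.032 0.032] 0
    3 [-0.032 -0.032  0.   ] 0
    3 [0.026 0.026 0.026] 0
    5 [-0.045  0.     0.   ] 0
    4 [-0.045  0.     0.   ] 0
    3 [0.    0.045 0.   ] 0
    6 [0.032 0.    0.032] 0
    5 [-0.032 -0.032  0.   ] 0
    7 [-0.045  0.     0.   ] 0
0.19230772871381094 63 [0.11  0.452 0.656] [0.192 0.009] [-2.31  0.11  0.89  1.03  0.11  2.    0.23] (5693, 1822)
    3 [ 0.     0.    -0.045] 0
    6 [-0.026  0.026  0.026] 0
    5 [ 0.026 -0.026  0.026] 0
    8 [0.026 0.026 0.026] 0
    3 [0.    0.032 0.032] 0
    8 [-0.032 -0.032  0.   ] 0
    7 [-0.032  0.032  0.   ] 0
    6 [0.026 0.026 0.026] 0
    5 [-0.032  0.     0.032] 0
    7 [-0.032 -0.032  0.   ] 0
    5 [0.    0.032 0.032] 0
0.2804006017972681 25 [0.387 0.252 0.68 ] [ 0.237 -0.149] [-1.7   0.08  0.92  1.02  0.24  2.    0.91] (6480, 1670)
    6 [0.032 0.032 0.   ] 0
    5 [ 0.    -0.032  0.032] 0
    8 [0.    0.032 0.032] 0
    3 [-0.032 -0.032  0.   ] 0
    3 [0.032 0.    0.032] 0
```

```bash
cat > plan2.py <<'E'
from rrt import *
from cell import arm
q0=np.clip(arm.observe()["joints"],LO+1e-4,HI-1e-4)
s=.0318;t=.026
A=[(4,[0,s,-s]),(7,[0,0,.045]),(8,[t,t,t]),(3,[0,-.045,0]),(3,[0,s,s]),(8,[-s,-s,0]),(8,[0,.045,0]),(4,[-t,-t,t]),(6,[s,0,s]),(6,[-s,-s,0]),(8,[0,.045,0])]
q=q0
for n,d in A:
    M0=kin(q)[1]
    for _ in range(n):q=row(q,np.array(d))
    p,M,_,_=kin(q);print(n,"tool",(M0.T@np.array(d)).round(3),"->",p.round(3),M[:2,2].round(3),q.round(2))
with Pool(4) as pl_:
    for r in sorted(pl_.map(explore,[(q,s_,100) for s_ in range(4)],chunksize=1),key=lambda r:r[0][0])[:2]:
        print(*r[0],r[2:]);[print("   ",n,*d) for n,*d in r[1]]
E
OMP_NUM_THREADS=1 timeout 300 python3 plan2.py
```

```text
4 tool [0.008 0.036 0.025] -> [0.188 0.236 0.215] [ 0.319 -0.151] [-1.13 -0.05 -0.36  2.29  0.37  1.06 -0.1 ]
7 tool [-0.014 -0.007 -0.042] -> [0.188 0.236 0.53 ] [ 0.319 -0.151] [-1.12 -0.21 -0.28  1.64  0.3   1.79  0.26]
8 tool [-0.034  0.021 -0.02 ] -> [0.347 0.375 0.646] [ 0.251 -0.17 ] [-1.58  0.21  0.63  0.96  0.2   1.99  0.71]
3 tool [ 0.002 -0.044  0.008] -> [0.347 0.24  0.646] [ 0.251 -0.17 ] [-1.62 -0.05  0.58  1.2   0.36  1.98  0.69]
3 tool [-0.009  0.026 -0.036] -> [0.361 0.287 0.669] [ 0.231 -0.167] [-1.95  0.13  1.19  1.04  0.18  2.    0.9 ]
8 tool [ 0.032 -0.032 -0.002] -> [0.276 0.173 0.64 ] [ 0.176 -0.149] [-0.75 -0.14 -0.18  1.28  0.23  2.    0.75]
8 tool [-0.001  0.044 -0.007] -> [0.289 0.341 0.628] [ 0.169 -0.134] [-1.38  0.08  0.26  1.1   0.21  2.    0.55]
4 tool [ 0.022 -0.029 -0.026] -> [0.257 0.289 0.642] [ 0.175 -0.09 ] [-0.94 -0.02 -0.22  1.16  0.21  2.    0.52]
6 tool [-0.037 -0.003 -0.026] -> [0.362 0.29  0.671] [ 0.164 -0.057] [-1.62  0.08  0.84  1.01  0.1   2.    0.85]
6 tool [ 0.032 -0.031 -0.003] -> [0.28  0.188 0.662] [ 0.136 -0.038] [-0.71 -0.12 -0.14  1.2   0.12  2.    0.8 ]
8 tool [-0.001  0.045 -0.002] -> [0.293 0.417 0.647] [ 0.114 -0.025] [-1.61  0.21  0.68  0.93 -0.03  2.    0.64]
0.0637718357931643 19 [0.045 0.298 0.625] [ 0.062 -0.016] [-1.47 -0.15 -0.15  1.31  0.04  2.   -0.01] (3999, 1273)
    4 [-0.032  0.    -0.032] 0
    4 [-0.032  0.     0.032] 0
    3 [-0.026  0.026  0.026] 0
    8 [ 0.    -0.045  0.   ] 0
0.06728947160154194 20 [0.171 0.114 0.432] [ 0.066 -0.014] [-0.72 -0.44 -0.12  1.95  0.01  1.59  0.77] (3904, 1163)
    4 [-0.032  0.     0.032] 0
    8 [-0.032 -0.032  0.   ] 0
    8 [ 0.    -0.032 -0.032] 0
```

```bash
python3 nudge.py '[[-0.013,0.019,-0.038,0,0],[-0.013,0.019,-0.038,0,0],[-0.013,0.019,-0.038,0,0],[-0.013,0.019,-0.038,0,0],[-0.013,0.019,-0.038,0,0]]' >/dev/null; python3 st.py; python3 nudge.py '[[-0.034,0.021,-0.02,0,0],[-0.034,0.021,-0.02,0,0],[-0.034,0.021,-0.02,0,0],[-0.034,0.021,-0.02,0,0],[-0.034,0.021,-0.02,0,0],[-0.034,0.021,-0.02,0,0],[-0.034,0.021,-0.02,0,0],[-0.034,0.021,-0.02,0,0]]'>/dev/null; python3 st.py; python3 nudge.py '[[0.002,-0.044,0.008,0,0],[0.002,-0.044,0.008,0,0],[0.002,-0.044,0.008,0,0],[-0.009,0.026,-0.036,0,0],[-0.009,0.026,-0.036,0,0],[-0.009,0.026,-0.036,0,0]]'>/dev/null; python3 st.py; python3 nudge.py '[[0.032,-0.032,-0.002,0,0],[0.032,-0.032,-0.002,0,0],[0.032,-0.032,-0.002,0,0],[0.032,-0.032,-0.002,0,0],[0.032,-0.032,-0.002,0,0],[0.032,-0.032,-0.002,0,0],[0.032,-0.032,-0.002,0,0],[0.032,-0.032,-0.002,0,0]]' >/dev/null; python3 st.py
```

```text
t 23.6 p [0.187 0.238 0.527] x [-0.948 -0.062 -0.313] y [-0.013  0.987 -0.158] z [ 0.319 -0.145 -0.937] 
q [-1.092 -0.215 -0.299  1.645  0.291  1.781  0.278] F [0.135 0.823 0.457] w 0.004
t 24.4 p [0.35  0.379 0.644] x [-0.97  -0.048 -0.239] y [-0.005  0.984 -0.177] z [ 0.244 -0.171 -0.955] 
q [-1.555  0.225  0.619  0.95   0.19   1.997  0.729] F [ 2.371  0.137 -1.854] w 0.006
t 25.0 p [0.366 0.287 0.662] x [-0.979 -0.038 -0.199] y [-0.002  0.984 -0.179] z [ 0.203 -0.175 -0.963] 
q [-1.895  0.176  1.23   1.032  0.111  1.998  0.966] F [ 2.028  1.038 -2.349] w 0.008
t 25.8 p [0.328 0.214 0.635] x [-0.988 -0.035 -0.148] y [-0.01   0.985 -0.17 ] z [ 0.152 -0.166 -0.974] 
q [-0.954 -0.021  0.021  1.192  0.246  2.002  0.761] F [-0.321 -0.7    0.461] w 0.004
```

```bash
cat > plan3.py <<'E'
from rrt import *
from cell import arm
q0=np.clip(arm.observe()["joints"],LO+1e-4,HI-1e-4)
with Pool(4) as pl_: rs=sorted(pl_.map(explore,[(q0,s_,70) for s_ in range(4)],chunksize=1),key=lambda r:r[0][0]+.0007*r[0][1])
for r in rs[:2]:
    print(*r[0]);q=q0
    for n,d,t in r[1]:
        M0=kin(q)[1]
        for _ in range(n):q=row(q,d,t)
        print("   ",n,(M0.T@d).round(3).tolist(),t,"->",kin(q)[0].round(3),kin(q)[1][:2,2].round(3),q.round(2))
E
OMP_NUM_THREADS=1 python3 plan3.py
```

```text
0.05569235544084248 43 [0.123 0.133 0.554] [0.054 0.015] [-0.78 -0.44 -0.17  1.65 -0.04  1.87  0.66]
    4 [0.036, 0.006, 0.026] 0 -> [0.2   0.215 0.507] [ 0.154 -0.165] [-1.03 -0.2  -0.17  1.65  0.17  1.78  0.43]
    4 [0.044, 0.0, -0.007] 0 -> [0.021 0.215 0.507] [ 0.154 -0.165] [-1.11 -0.27 -0.51  1.67  0.02  1.87  0.01]
    7 [-0.006, 0.026, -0.036] 0 -> [0.027 0.335 0.6  ] [ 0.161 -0.091] [-0.44 -0.01 -1.27  1.25  0.15  2.   -0.06]
    8 [0.03, 0.032, -0.008] 0 -> [-0.032  0.41   0.595] [ 0.133 -0.075] [-1.69  0.08 -0.21  1.18  0.13  2.   -0.25]
    5 [-0.003, -0.034, -0.029] 0 -> [-0.014  0.339  0.626] [ 0.095 -0.015] [-1.06 -0.05 -0.71  1.21  0.06  2.   -0.14]
    4 [-0.004, 0.031, -0.032] 0 -> [-0.005  0.402  0.648] [0.077 0.04 ] [-1.65  0.01 -0.15  1.11  0.09  2.   -0.15]
    4 [-0.023, -0.028, 0.027] 0 -> [0.099 0.298 0.544] [0.077 0.04 ] [-1.54 -0.24  0.02  1.57  0.08  1.76  0.1 ]
    7 [0.001, -0.045, -0.002] 0 -> [0.121 0.136 0.553] [0.058 0.013] [-0.75 -0.44 -0.19  1.65 -0.04  1.87  0.66]
0.08416587372095008 38 [0.028 0.331 0.621] [ 0.078 -0.032] [-1.49 -0.09 -0.2   1.27  0.06  2.   -0.06]
    4 [0.004, 0.037, 0.026] 0 -> [0.328 0.343 0.507] [ 0.154 -0.165] [-1.04  0.11 -0.06  1.37  0.22  1.74  0.53]
    3 [0.023, -0.03, -0.025] 0 -> [0.25  0.265 0.585] [ 0.154 -0.165] [-1.07 -0.06 -0.1   1.35  0.22  1.93  0.5 ]
    8 [0.021, 0.021, -0.034] 0 -> [0.145 0.391 0.627] [ 0.169 -0.063] [-1.88  0.02  0.4   1.17  0.18  2.    0.2 ]
    6 [0.033, -0.031, -0.003] 0 -> [0.071 0.302 0.624] [ 0.145 -0.046] [-0.95 -0.12 -0.57  1.28  0.09  2.    0.12]
    3 [-0.002, 0.045, -0.002] 0 -> [0.076 0.388 0.623] [ 0.137 -0.039] [-1.25  0.03 -0.41  1.16  0.16  2.    0.01]
    7 [-0.03, 0.024, -0.023] 0 -> [0.151 0.455 0.638] [ 0.111 -0.027] [-2.16  0.18  0.99  1.02 -0.04  2.    0.41]
    7 [0.033, -0.031, -0.003] 0 -> [0.035 0.336 0.625] [ 0.084 -0.021] [-1.49 -0.08 -0.19  1.25  0.07  2.   -0.05]
```

```bash
python3 nudge.py '[[0.004,0.037,0.026,0,0],[0.004,0.037,0.026,0,0],[0.004,0.037,0.026,0,0],[0.004,0.037,0.026,0,0],[0.023,-0.03,-0.025,0,0],[0.023,-0.03,-0.025,0,0],[0.023,-0.03,-0.025,0,0]]' >/dev/null; python3 nudge.py '[[0.021,0.021,-0.034,0,0],[0.021,0.021,-0.034,0,0],[0.021,0.021,-0.034,0,0],[0.021,0.021,-0.034,0,0],[0.021,0.021,-0.034,0,0],[0.021,0.021,-0.034,0,0],[0.021,0.021,-0.034,0,0],[0.021,0.021,-0.034,0,0]]'>/dev/null; python3 st.py; python3 nudge.py '[[0.033,-0.031,-0.003,0,0],[0.033,-0.031,-0.003,0,0],[0.033,-0.031,-0.003,0,0],[0.033,-0.031,-0.003,0,0],[0.033,-0.031,-0.003,0,0],[0.033,-0.031,-0.003,0,0],[-0.002,0.045,-0.002,0,0],[-0.002,0.045,-0.002,0,0],[-0.002,0.045,-0.002,0,0]]'>/dev/null; python3 st.py
```

```text
t 27.3 p [0.144 0.38  0.623] x [-0.984 -0.039 -0.172] y [-0.025  0.996 -0.08 ] z [ 0.174 -0.074 -0.982] 
q [-1.851  0.004  0.351  1.191  0.197  2.002  0.18 ] F [0.673 0.968 0.025] w 0.008
t 28.2 p [0.088 0.385 0.621] x [-0.989 -0.034 -0.142] y [-0.027  0.998 -0.054] z [ 0.144 -0.05  -0.988] 
q [-1.215  0.035 -0.42   1.161  0.171  2.002  0.034] F [ 1.295 -0.991  0.312] w 0.003
```

```bash
python3 nudge.py '[[-0.03,0.024,-0.023,0,0],[-0.03,0.024,-0.023,0,0],[-0.03,0.024,-0.023,0,0],[-0.03,0.024,-0.023,0,0],[-0.03,0.024,-0.023,0,0],[-0.03,0.024,-0.023,0,0],[-0.03,0.024,-0.023,0,0]]' >/dev/null; python3 st.py; python3 nudge.py '[[0.033,-0.031,-0.003,0,0],[0.033,-0.031,-0.003,0,0],[0.033,-0.031,-0.003,0,0],[0.033,-0.031,-0.003,0,0],[0.033,-0.031,-0.003,0,0],[0.033,-0.031,-0.003,0,0],[0.033,-0.031,-0.003,0,0]]'>/dev/null; python3 st.py; OMP_NUM_THREADS=1 python3 plan3.py
```

```text
t 28.9 p [0.169 0.464 0.617] x [-0.994 -0.052 -0.097] y [-0.044  0.996 -0.08 ] z [ 0.101 -0.075 -0.992] 
q [-2.052  0.237  0.956  1.022 -0.076  2.002  0.48 ] F [ 1.336  1.072 -1.34 ] w 0.006
t 29.6 p [0.06  0.351 0.61 ] x [-0.996 -0.047 -0.073] y [-0.042  0.996 -0.075] z [ 0.077 -0.071 -0.994] 
q [-1.614 -0.044 -0.014  1.259  0.079  2.002  0.018] F [ 0.679 -0.486  0.449] w 0.009
0.013473616082927386 21 [-0.045  0.302  0.635] [0.006 0.012] [-1.75 -0.15 -0.11  1.28 -0.01  2.   -0.25]
    4 [0.034, 0.004, 0.029] 0 -> [-0.068  0.352  0.482] [ 0.077 -0.07 ] [-1.74 -0.06 -0.2   1.58  0.04  1.71 -0.32]
    4 [-0.003, -0.003, -0.045] 0 -> [-0.067  0.352  0.613] [ 0.067 -0.044] [-1.5  -0.01 -0.43  1.22  0.04  2.   -0.3 ]
    7 [-0.004, 0.03, -0.033] 0 -> [-0.056  0.445  0.639] [0.03  0.012] [-2.55  0.08  0.84  1.08 -0.03  2.   -0.11]
    6 [0.002, -0.045, -0.001] 0 -> [-0.046  0.303  0.635] [0.006 0.013] [-1.77 -0.15 -0.1   1.28 -0.01  2.   -0.25]
0.0246827501280505 31 [0.041 0.507 0.635] [0.017 0.017] [-1.85  0.2   0.35  0.93 -0.06  2.    0.08]
    8 [-0.045, -0.002, 0.003] 0 -> [0.42  0.352 0.61 ] [ 0.077 -0.07 ] [-1.1   0.27  0.37  0.92  0.01  1.96  0.88]
    8 [0.045, 0.002, -0.003] 0 -> [0.06  0.352 0.61 ] [ 0.077 -0.07 ] [-1.57 -0.04 -0.05  1.26  0.08  2.    0.02]
    4 [0.023, 0.025, -0.03] 0 -> [0.016 0.405 0.624] [ 0.064 -0.028] [-2.09  0.01  0.38  1.17  0.06  2.   -0.07]
    6 [-0.0, -0.033, -0.031] 0 -> [0.034 0.358 0.643] [0.039 0.016] [-1.16 -0.04 -0.46  1.16  0.02  2.    0.01]
    5 [-0.002, 0.045, 0.001] 0 -> [0.041 0.507 0.635] [0.017 0.018] [-1.85  0.2   0.35  0.93 -0.06  2.    0.08]
```

```bash
python3 nudge.py '[[0.023,0.025,-0.03,0,0],[0.023,0.025,-0.03,0,0],[0.023,0.025,-0.03,0,0],[0.023,0.025,-0.03,0,0]]' >/dev/null; python3 st.py; python3 nudge.py '[[0,-0.033,-0.031,0,0],[0,-0.033,-0.031,0,0],[0,-0.033,-0.031,0,0],[0,-0.033,-0.031,0,0],[0,-0.033,-0.031,0,0],[0,-0.033,-0.031,0,0]]'>/dev/null; python3 st.py;  python3 nudge.py '[[-0.002,0.045,0.001,0,0],[-0.002,0.045,0.001,0,0],[-0.002,0.045,0.001,0,0],[-0.002,0.045,0.001,0,0],[-0.002,0.045,0.001,0,0]]'>/dev/null; python3 st.py
```

```text
t 30.0 p [0.018 0.406 0.622] x [-0.997 -0.045 -0.066] y [-0.042  0.998 -0.038] z [ 0.068 -0.035 -0.997] 
q [-2.087  0.013  0.386  1.17   0.064  2.002 -0.061] F [ 0.508  0.175 -0.426] w 0.008
t 30.6 p [0.036 0.361 0.638] x [-0.998 -0.046 -0.046] y [-0.046  0.999 -0.   ] z [ 0.046  0.002 -0.999] 
q [-1.146 -0.027 -0.484  1.164  0.036  2.002  0.002] F [ 0.849  0.045 -0.433] w 0.007
t 31.1 p [0.044 0.509 0.628] x [-0.999 -0.042 -0.025] y [-0.042  0.999 -0.   ] z [ 0.025  0.001 -1.   ] 
q [-1.826  0.21   0.323  0.937 -0.045  2.003  0.083] F [ 1.242  0.477 -0.438] w 0.005
```

```bash
python3 nudge.py '[[0,0,0.04,0,1],[0,0,0.045,0,1],[-0.02,-0.02,0.04,0.08,1],[-0.02,-0.02,0.04,0.08,1]]'; python3 -c "
from h import *
to((.4325,.1203,.2))"
python3 - <<'E'
from h import *
# refine band on z=0 with both cameras
for n,pts in (("top",[T(41,125),T(38,206),T(466,143),T(463,222)]),("scene",[S(690,577),S(712,517),S(282,416),S(320,366)])):
    a=np.array([pl(n,p,0)[:2] for p in pts]); d=(a[0]+a[1]-a[2]-a[3])/2; print(n,a.mean(0).round(4),np.hypot(*d).round(4),np.degrees(np.arctan2(d[1],d[0])).round(2))
for n,pts in (("top",[T(47,377),T(41,412),T(431,416),T(429,452)]),("scene",[S(737,362),S(743,342),S(416,240),S(427,226)])):
    a=np.array([pl(n,p,.03)[:2] for p in pts]); d=(a[0]+a[1]-a[2]-a[3])/2; print("bar",n,a.mean(0).round(4),np.hypot(*d).round(4),np.degrees(np.arctan2(d[1],d[0])).round(2))
E
```

```text
clock: 31.5
position: [0.0875, 0.4675, 0.4614]
ee_rot: [0.185, 3.112, 0.001]
force: [1.6, 1.1, 0.1]
width: 0.304
gripper_force: 0.0
to (0.4325, 0.1203, 0.2) tool d [-0.3772 -0.3044  0.2701] rows 11.1
top [0.6211 0.1106] 0.3416 86.8
scene [0.6181 0.1126] 0.338 86.96
bar top [0.4328 0.1198] 0.2978 83.2
bar scene [0.4334 0.1217] 0.2986 83.55
```

```bash
python3 nudge.py '[[-0.034,-0.028,0.024,0,1],[-0.034,-0.028,0.024,0,1],[-0.034,-0.028,0.024,0,1],[-0.034,-0.028,0.024,0,1],[-0.034,-0.028,0.024,0,1],[-0.034,-0.028,0.024,0,1],[-0.034,-0.028,0.024,0,1],[-0.034,-0.027,0.024,0,1],[-0.034,-0.027,0.024,0,1],[-0.034,-0.027,0.024,0,1]]'>/dev/null; python3 st.py; python3 -c "
from h import *
to((.433,.1205,.12),(.433,.1205,.037))"
```

```text
t 32.5 p [0.398 0.153 0.231] x [-0.993  0.116 -0.024] y [0.116 0.993 0.005] z [ 0.024  0.002 -1.   ] 
q [-1.33   0.08   0.914  2.085 -0.066  0.986  1.073] F [ 0.035  2.085 -1.778] w 1.001
to (0.433, 0.1205, 0.12) tool d [-0.0355 -0.0291  0.1117] rows 2.4
to (0.433, 0.1205, 0.037) tool d [ 0.002  -0.0004  0.083 ] rows 1.7
```

```bash
python3 nudge.py '[[-0.012,-0.01,0.037,0,1],[-0.012,-0.01,0.037,0,1],[-0.012,-0.009,0.037,0,1],[0,0,0,0,1],[0,0,0,0,1]]'>/dev/null; python3 st.py; python3 -c "
from h import *
to((.433,.1205,.037))"
```

```text
t 33.0 p [0.432 0.121 0.121] x [-0.993  0.118 -0.022] y [0.118 0.993 0.002] z [ 0.022 -0.001 -1.   ] 
q [-1.055  0.346  0.839  2.178 -0.373  0.74   1.482] F [ 0.361  0.305 -0.171] w 0.998
to (0.433, 0.1205, 0.037) tool d [ 0.001  -0.0008  0.0843] rows 1.7
```

```bash
python3 nudge.py '[[0.001,-0.001,0.03,0,1],[0,0,0.03,0,1],[0,0,0.023,0,1],[0,0,0,0,1],[0,0,0,0,0],[0,0,0,0,0],[0,0,0,0,0],[0,0,0,0,0],[0,0,0,0,0]]' 25; python3 st.py
```

```text
clock: 33.9
position: [0.4339, 0.1215, 0.0386]
ee_rot: [0.18, 3.112, 0.004]
force: [-0.6, 0.2, 0.6]
width: 0.613
gripper_force: 0.0
t 33.9 p [0.434 0.121 0.039] x [-0.993  0.116 -0.024] y [0.115 0.993 0.004] z [ 0.024  0.001 -1.   ] 
q [-0.893  0.492  0.662  2.244 -0.576  0.548  1.662] F [-0.626  0.221  0.582] w 0.613
```

```bash
python3 nudge.py '[[0,0,0,0,0],[0,0,0,0,0],[0,0,0,0,0],[0,0,0,0,0],[0,0,0,0,0]]' 25; python3 nudge.py '[[0,0,-0.004,0,0],[0,0,0,-0.03,0],[0,0,0,-0.032,0],[0,0,0,0,0]]';python3 st.py; python3 -c "
from h import *
to((.49,.119,.043),(.5747,.1145,.043))"
```

```text
clock: 34.4
position: [0.4337, 0.1212, 0.0382]
ee_rot: [0.181, 3.113, 0.003]
force: [-1.2, 0.5, 5.2]
width: 0.455
gripper_force: 25.0
clock: 34.8
position: [0.4335, 0.1212, 0.0421]
ee_rot: [0.081, 3.117, 0.002]
force: [-0.4, 0.3, -3.0]
width: 0.453
gripper_force: 25.0
t 34.8 p [0.433 0.121 0.042] x [-0.998  0.052 -0.024] y [0.052 0.999 0.002] z [ 0.024  0.    -1.   ] 
q [-0.888  0.481  0.652  2.241 -0.551  0.552  1.701] F [-0.426  0.252 -3.012] w 0.453
to (0.49, 0.119, 0.043) tool d [-0.0566  0.0008  0.0004] rows 1.1
to (0.5747, 0.1145, 0.043) tool d [-0.0848 -0.0001  0.002 ] rows 1.7
```

```bash
python3 nudge.py '[[-0.019,0,0.0002,0,0],[-0.019,0,0.0002,0,0],[-0.018,0,0.0002,0,0],[0,0,0,0,0]]'; python3 nudge.py '[[-0.006,0,0.0002,0,0],[-0.006,0,0.0002,0,0],[-0.006,0,0.0002,0,0],[-0.006,0,0.0002,0,0],[-0.006,0,0.0002,0,0],[-0.006,0,0.0002,0,0],[-0.006,0,0.0002,0,0],[-0.006,0,0.0002,0,0],[0,0,0,0,0]]'; python3 st.py; python3 -c "
from h import *
to((.5747,.1145,.043))"
```

```text
clock: 35.2
position: [0.4923, 0.1179, 0.0431]
ee_rot: [0.085, 3.114, 0.001]
force: [-0.8, -0.7, -2.6]
width: 0.456
gripper_force: 25.0
clock: 36.1
position: [0.5388, 0.1154, 0.0425]
ee_rot: [0.084, 3.115, 0.001]
force: [0.4, -0.6, -3.7]
width: 0.454
gripper_force: 25.0
t 36.1 p [0.539 0.115 0.043] x [-0.998  0.054 -0.025] y [0.054 0.999 0.002] z [ 0.025  0.    -1.   ] 
q [-0.761  0.603  0.639  2.003 -0.554  0.686  1.743] F [ 0.352 -0.57  -3.666] w 0.454
to (0.5747, 0.1145, 0.043) tool d [-0.0359  0.001   0.0004] rows 0.7
```

```bash
python3 nudge.py '[[-0.005,0,0.0001,0,0],[-0.005,0,0.0001,0,0],[-0.005,0.001,0.0001,0,0],[-0.005,0,0.0001,0,0],[-0.004,0,0.0001,0,0],[-0.003,0,0.0001,0,0],[-0.003,0,0.0001,0,0],[0,0,0,0,0]]'
python3 - <<'E'
from cell import arm
import cv2,numpy as np
a=arm.get_image("scene")["image"][205:325,280:460];b=arm.get_image("top")["image"][145:265,180:360]
cv2.imwrite("pics/p1.png",np.hstack([cv2.resize(i,None,fx=2.2,fy=2.2,interpolation=cv2.INTER_CUBIC) for i in(a,b)]))
cv2.imwrite("pics/p1s.png",a);cv2.imwrite("pics/p1t.png",b)
E
```

```text
clock: 36.9
position: [0.5681, 0.1149, 0.0425]
ee_rot: [0.084, 3.116, 0.001]
force: [-0.2, -0.7, -2.3]
width: 0.454
gripper_force: 25.0
```

View pics/p1.png

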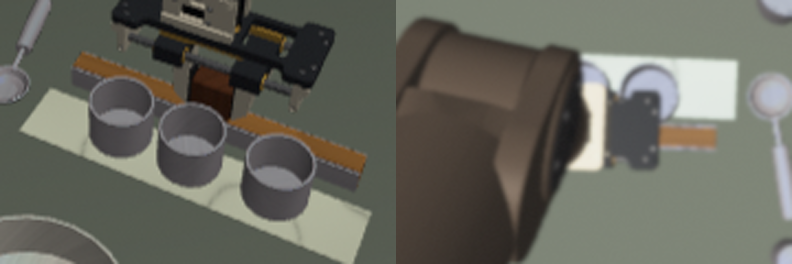

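Run:
```python
from h import *
c0=np.array([.6196,.1116]);ang=np.radians(86.85);bx=np.array([np.sin(ang),-np.cos(ang)])
for u,v in((121.5,102),(191,131),(280,163.5)):
    p=pl("scene",((u+.5)/2.2-.5+280,(v+.5)/2.2-.5+205),.05); print(p.round(4),"band x",((p[:2]-c0)@bx).round(4))
# band in the scene view now: fit bottom-right edge line by two corners
for u,v in((20,130),(50,88),(370,211),(352,262)):
    p=pl("scene",((u+.5)/2.2-.5+280,(v+.5)/2.2-.5+205),0); print("corner",p.round(4),((p[:2]-c0)@bx).round(4))
```

```text
[0.6066 0.0365 0.05  ] band x -0.0088
[0.6139 0.1098 0.05  ] band x -0.0056
[0.6175 0.1961 0.05  ] band x -0.0067
corner [ 0.6405 -0.0591  0.    ] 0.0303
corner [ 0.5775 -0.0561  0.    ] -0.0328
corner [0.5973 0.2821 0.    ] -0.0316
corner [0.6573 0.2788 0.    ] 0.0285
```

The three cups stand upright in a row, about 6.5 mm short of the band's centre line. I'll push the last stretch, then back off and look.

```bash
python3 nudge.py '[[-0.003,0,0.0001,0,0],[-0.002,0,0.0001,0,0],[-0.0013,0,0,0,0],[0,0,0,0,0],[0,0,0,0,0]]'; python3 nudge.py '[[0.005,0,0,0,0],[0.02,0,0,0,0],[0.03,0,0,0,0],[0.03,0,0,0,0],[0.025,0,0,0,0],[0,0,0,0,0]]'
python3 - <<'E'
from cell import arm
import cv2,numpy as np
a=arm.get_image("scene")["image"][205:325,280:460]
cv2.imwrite("pics/p2.png",cv2.resize(a,None,fx=4,fy=4,interpolation=cv2.INTER_CUBIC))
E
```

```text
clock: 37.5
position: [0.5741, 0.1146, 0.0424]
ee_rot: [0.084, 3.116, 0.001]
force: [-1.1, 0.6, -3.0]
width: 0.455
gripper_force: 25.0
clock: 38.1
position: [0.4595, 0.1207, 0.0394]
ee_rot: [0.083, 3.121, 0.002]
force: [0.6, -0.3, -3.1]
width: 0.454
gripper_force: 25.0
```

View pics/p2.png

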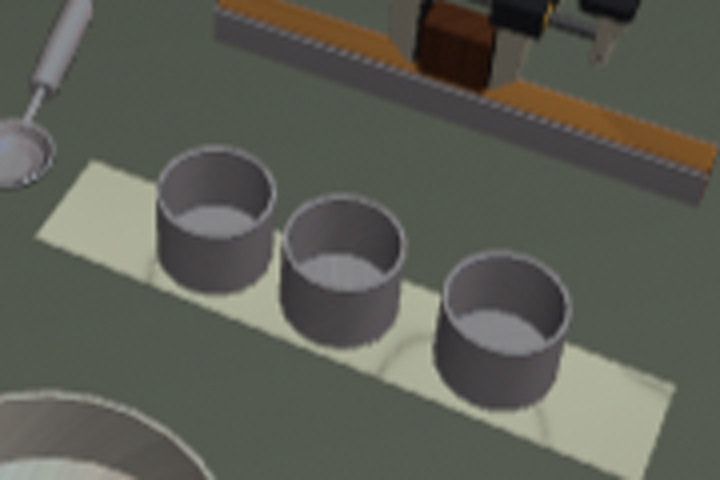

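The cups stand on the band, with rim centres at about (216,193), (343,242) and (506,299) in the crop.

```bash
python3 - <<'E'
from h import *
c0=np.array([.6196,.1116]);ang=np.radians(86.85);bx=np.array([np.sin(ang),-np.cos(ang)])
for u,v in((216,193),(343,242.5),(506,299)):
    p=pl("scene",((u+.5)/4-.5+280,(v+.5)/4-.5+205),.05); print(p.round(4),((p[:2]-c0)@bx).round(4))
for u,v in((37,237),(92,160),(675,387),(641,480)):
    p=pl("scene",((u+.5)/4-.5+280,(v+.5)/4-.5+205),0); print("corner",p.round(4),((p[:2]-c0)@bx).round(4))
# underside front point of each cup (radius 32) as a check
for u,v in((214,294),(340,348),(497,410)):
    p=pl("scene",((u+.5)/4-.5+280,(v+.5)/4-.5+205),0); o=C["scene"][3][:2,3]; w=(o-p[:2]);w/=np.linalg.norm(w); c=p[:2]-.032*w; print("base ctr",c.round(4),((c-c0)@bx).round(4))
E
python3 nudge.py '[[0,0,0.001,0,0],[0,0,0.0005,0,0],[0,0,0,0,0]]'
```

```text
[0.6123 0.0358 0.05  ] -0.0031
[0.6173 0.1084 0.05  ] -0.0022
[0.619  0.1947 0.05  ] -0.0052
corner [ 0.6406 -0.0589  0.    ] 0.0304
corner [ 0.577  -0.0559  0.    ] -0.0333
corner [0.5987 0.2833 0.    ] -0.0303
corner [0.659  0.2794 0.    ] 0.0301
base ctr [0.6082 0.0338] -0.0071
base ctr [0.6131 0.1109] -0.0064
base ctr [0.6164 0.2007] -0.0081
clock: 38.45
position: [0.4649, 0.1205, 0.0383]
ee_rot: [0.085, 3.116, 0.001]
force: [1.1, 0.2, -1.8]
width: 0.455
gripper_force: 25.0
```

```bash
cat > cups.py <<'E'
from h import *
from scipy.optimize import minimize
from cell import arm
import sys
def smp(im,n,Pw):
    q=proj(n,Pw).astype(np.float32); return cv2.remap(im,q[:,:1],q[:,1:],cv2.INTER_LINEAR).ravel()
n=sys.argv[1]; im=arm.get_image(n)["image"]; cv2.imwrite(f"pics/cups_{n}_{sys.argv[2]}.png",im); g=cv2.cvtColor(im,6).astype(np.float32)
ang=np.radians(86.85);by=np.array([np.cos(ang),np.sin(ang)]);bx=np.array([by[1],-by[0]]);c0=np.array([.6196,.1116])
def edge(prof,xs):   # subpixel strongest step
    d=np.abs(np.diff(prof));i=d.argmax();w=d[max(0,i-3):i+4];return (w*(xs[:-1]+xs[1:])[max(0,i-3):i+4]/2).sum()/w.sum()
xs=np.arange(-.02,.02,.001)
E={}
for s in(-1,1):
    r=[]
    for t in np.arange(-.155,.16,.005):
        if any(abs(t+.1116-y)<.055 for y in(.036,.11,.197)): continue
        r.append(edge(smp(g,n,[[*(c0+by*t+bx*(s*.032+x)),0] for x in xs]),xs)+s*.032)
    E[s]=np.median(r)
mid=(E[-1]+E[1])/2; print("band edges",E,"mid",mid)
o=C[n][3][:2,3]
for p in([.616,.036],[.618,.110],[.619,.196]):
    for z,nm in((0,"base"),(.05,"rim")):
        c=np.array(p)
        for _ in range(4):
            A=[];b=[]
            th0=np.arctan2(*(o-c)[::-1])
            for th in th0+(np.linspace(-1.0,1.0,31) if z==0 else np.linspace(0.6,2*np.pi-.6,61)):
                u=np.array([np.cos(th),np.sin(th)]); rr=np.arange(.022,.043,.0007) if z==0 else np.arange(.026,.04,.0007)
                A.append(u);b.append(edge(smp(g,n,[[*(c+u*k),z] for k in rr]),rr))
            A=np.array(A);b=np.array(b); m=np.abs(b-np.median(b))<.004
            s=np.linalg.lstsq(np.c_[A[m]],b[m]-.032,rcond=None)[0]; c=c+s
        print(nm,c.round(4),"r",np.median(b).round(4),"rel band mid",((c-c0)@bx-mid).round(4))
E
python3 cups.py scene a
```

```text
band edges {-1: np.float64(-0.032801388950574446), 1: np.float64(0.03126806213093398)} mid -0.0007666634098202341
base [0.6087 0.0342] r 0.0321 rel band mid -0.0058
rim [0.6146 0.035 ] r 0.0309 rel band mid 0.0
base [0.614  0.1081] r 0.0321 rel band mid -0.0046
rim [0.6201 0.1083] r 0.0312 rel band mid 0.0015
base [0.6179 0.1948] r 0.032 rel band mid -0.0055
rim [0.6238 0.1947] r 0.0309 rel band mid 0.0004
```

```bash
python3 nudge.py '[[0.01,0,-0.005,0,0],[0.03,0,0,0,0],[0.04,0,-0.001,0,0],[0.04,0,-0.001,0,0],[0,0,0,0,0]]'; python3 cups.py top b
python3 - <<'E'
import cv2
a=cv2.imread("pics/cups_top_b.png")[140:290,170:370]; cv2.imwrite("pics/v10.png",cv2.resize(a,None,fx=4,fy=4,interpolation=cv2.INTER_CUBIC))
E
```

```text
clock: 39.0
position: [0.3364, 0.1261, 0.0418]
ee_rot: [0.082, 3.125, 0.0]
force: [0.2, -0.5, -1.5]
width: 0.456
gripper_force: 25.0
band edges {-1: np.float64(-0.031080749887497285), 1: np.float64(0.03426279684083755)} mid 0.0015910234766701326
base [0.6156 0.0327] r 0.0325 rel band mid -0.0012
rim [0.6091 0.0326] r 0.0312 rel band mid -0.0077
base [0.6216 0.1076] r 0.0318 rel band mid 0.0006
rim [0.6159 0.1043] r 0.0315 rel band mid -0.0049
base [0.622 0.196] r 0.0317 rel band mid -0.0039
rim [0.6207 0.1899] r 0.0314 rel band mid -0.0048
```

View pics/v10.png

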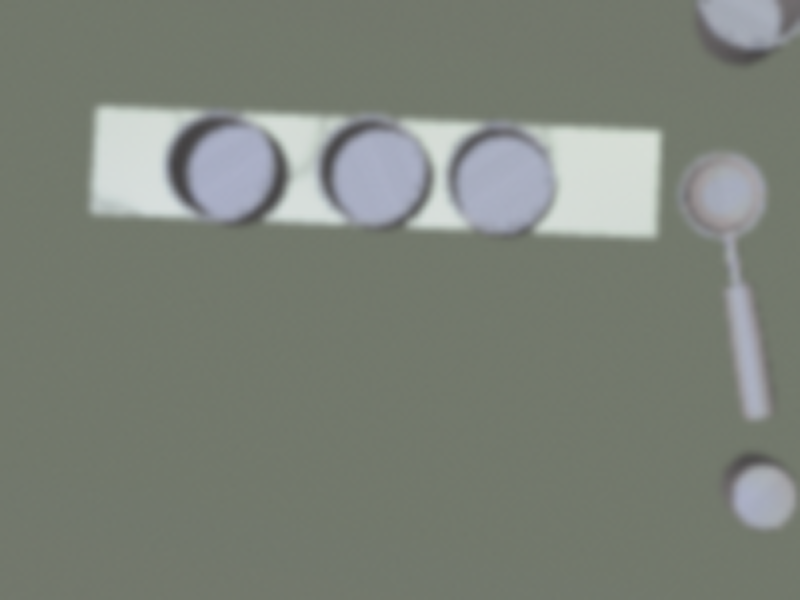

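The top view shows the cups about 4 to 5 mm short: the right one pokes out past the near band edge at (503,237). The scene base fit gives -5.3 mm. I'll push 4 mm further.

```bash
python3 nudge.py '[[-0.03,0,0.0007,0,0],[-0.04,0,0.001,0,0],[-0.045,0,0.001,0,0],[-0.045,0,0.001,0,0],[-0.03,0,0.001,0,0],[-0.02,0,0.0005,0,0],[0,0,0,0,0]]'; python3 st.py; python3 -c "
from h import *
to((.574,.1146,.0424),(.5782,.1144,.0424))"
```

```text
clock: 39.75
position: [0.5576, 0.1148, 0.0426]
ee_rot: [0.086, 3.113, 0.0]
force: [-0.7, 0.9, -2.9]
width: 0.456
gripper_force: 25.0
t 39.75 p [0.558 0.115 0.043] x [-0.998  0.055 -0.027] y [0.055 0.998 0.001] z [ 0.027 -0.001 -1.   ] 
q [-0.745  0.625  0.64   1.959 -0.557  0.708  1.746] F [-0.702  0.861 -2.866] w 0.456
to (0.574, 0.1146, 0.0424) tool d [-0.0164  0.0007  0.0006] rows 0.3
to (0.5782, 0.1144, 0.0424) tool d [-0.0042  0.      0.0001] rows 0.1
```

```bash
python3 nudge.py '[[-0.006,0,0.0002,0,0],[-0.005,0,0.0002,0,0],[-0.004,0.0005,0.0001,0,0],[-0.003,0,0.0001,0,0],[-0.002,0,0,0,0],[-0.0006,0,0,0,0],[0,0,0,0,0],[0,0,0,0,0]]'; python3 nudge.py '[[0.005,0,0,0,0],[0.02,0,0,0,0],[0.03,0,0,0,0],[0.04,0,-0.001,0,0],[0.045,0,-0.001,0,0],[0.045,0,-0.001,0,0],[0.045,0,-0.001,0,0],[0,0,0,0,0]]'; python3 cups.py top c;python3 cups.py scene c
```

```text
clock: 40.55
position: [0.5742, 0.1151, 0.0421]
ee_rot: [0.084, 3.117, 0.002]
force: [-0.2, 0.2, -3.1]
width: 0.451
gripper_force: 25.0
clock: 41.35
position: [0.3363, 0.1266, 0.0399]
ee_rot: [0.081, 3.126, 0.001]
force: [1.5, 0.0, -2.8]
width: 0.459
gripper_force: 25.0
band edges {-1: np.float64(-0.031089933899963992), 1: np.float64(0.034235561569861815)} mid 0.0015728138349489114
base [0.6156 0.0326] r 0.0323 rel band mid -0.0012
rim [0.6099 0.0324] r 0.0312 rel band mid -0.0069
base [0.6219 0.1075] r 0.0318 rel band mid 0.0009
rim [0.6158 0.1043] r 0.0314 rel band mid -0.005
base [0.6223 0.196 ] r 0.0316 rel band mid -0.0035
rim [0.6205 0.1899] r 0.0314 rel band mid -0.0049
band edges {-1: np.float64(-0.032816160468689695), 1: np.float64(0.03128387726155437)} mid -0.0007661416035676626
base [0.6089 0.0339] r 0.0322 rel band mid -0.0056
rim [0.6146 0.035 ] r 0.0312 rel band mid -0.0
base [0.614  0.1081] r 0.0319 rel band mid -0.0046
rim [0.6203 0.108 ] r 0.0311 rel band mid 0.0016
base [0.6179 0.1948] r 0.032 rel band mid -0.0055
rim [0.6235 0.1944] r 0.0309 rel band mid 0.0001
```

```bash
python3 nudge.py '[[-0.03,0,0.0007,0,0],[-0.04,0,0.001,0,0],[-0.045,0,0.001,0,0],[-0.045,0,0.001,0,0],[-0.03,0,0.001,0,0],[-0.02,0,0.0005,0,0],[-0.01,0,0.0002,0,0],[-0.01,0,0.0002,0,0],[0,0,0,0,0],[0,0,0,0,0]]'; python3 nudge.py '[[-0.003,0,0,0,0],[-0.002,0,0,0,0],[0,0,0,0,0],[0,0,0,0,0]]'
```

```text
clock: 42.45
position: [0.5737, 0.1152, 0.0403]
ee_rot: [0.084, 3.118, 0.002]
force: [-0.4, 0.7, -3.5]
width: 0.456
gripper_force: 25.0
clock: 42.85
position: [0.5791, 0.1151, 0.0406]
ee_rot: [0.084, 3.117, 0.002]
force: [-1.3, 1.2, -2.7]
width: 0.454
gripper_force: 25.0
```

```bash
python3 nudge.py '[[0.005,0,0,0,0],[0.02,0,0,0,0],[0.03,0,0,0,0],[0.04,0,0,0,0],[0.045,0,0,0,0],[0.03,0,0,0,0],[0,0,0,0,0],[0,0,0,0,0]]'; python3 cups.py top d;python3 cups.py scene d
```

```text
clock: 43.65
position: [0.4075, 0.1241, 0.0371]
ee_rot: [0.083, 3.119, 0.004]
force: [-6.9, -1.7, 13.2]
width: 0.457
gripper_force: 25.0
band edges {-1: np.float64(-0.031174024860057062), 1: np.float64(0.03427008522093651)} mid 0.0015480301804397245
base [0.614  0.0362] r 0.0316 rel band mid -0.003
rim [0.6094 0.0323] r 0.0317 rel band mid -0.0074
base [0.625  0.1067] r 0.0321 rel band mid 0.0041
rim [0.6157 0.1029] r 0.0322 rel band mid -0.005
base [0.6266 0.1959] r 0.0321 rel band mid 0.0008
rim [0.6231 0.1896] r 0.032 rel band mid -0.0024
band edges {-1: np.float64(-0.032806932589331546), 1: np.float64(0.031258818785400745)} mid -0.0007740569019654003
base [0.6131 0.0342] r 0.0322 rel band mid -0.0014
rim [0.6197 0.0353] r 0.0307 rel band mid 0.005
base [0.6188 0.107 ] r 0.0319 rel band mid 0.0002
rim [0.6252 0.1074] r 0.0313 rel band mid 0.0066
base [0.6232 0.1944] r 0.0316 rel band mid -0.0002
rim [0.6286 0.1948] r 0.0313 rel band mid 0.0052
```

The cups are centred to within about 2 mm. The bar already rests on the counter, so I'll release it and withdraw.

```bash
python3 nudge.py '[[0,0,-0.0012,0,0],[0,0,0,0,0],[0,0,0,0,0.6],[0,0,0,0,0.8],[0,0,0,0,1],[0,0,0,0,1],[0,0,0,0,1]]'; python3 nudge.py '[[0,0,-0.01,0,1],[0,0,-0.03,0,1],[0,0,-0.04,0,1],[0,0,-0.045,0,1],[0,0,-0.045,0,1],[0,0,-0.045,0,1],[0,0,0,0,1]]'
python3 - <<'E'
from h import *
from cell import arm
a=arm.get_image("scene")["image"]; b=cv2.imread("pics/s3f.png"); cv2.imwrite("pics/end.png",a)
d=cv2.absdiff(a,b).max(2)
for n,(x0,x1,y0,y1) in dict(jar=(195,258,160,222),tumbler=(230,268,238,290),shaker=(298,318,175,205),spoon=(270,304,203,254)).items(): print(n,(d[y0:y1,x0:x1]>30).sum())
# straightedge: orange wood extent
h=cv2.cvtColor(a,cv2.COLOR_BGR2HSV); m=((h[...,0]>8)&(h[...,0]<22)&(h[...,1]>120)&(h[...,2]>70)).astype(np.uint8); m[:170]=0;m[300:]=0
ys,xs=np.nonzero(m[:, 280:480]); r=cv2.minAreaRect(np.c_[xs+280,ys].astype(np.float32)); print(r); print([pl("scene",p,.03).round(3) for p in cv2.boxPoints(r)])
E
```

```text
clock: 44.45
position: [0.4098, 0.124, 0.0378]
ee_rot: [0.084, 3.117, 0.002]
force: [0.4, -0.4, -0.6]
width: 0.842
gripper_force: 0.0
clock: 45.15
position: [0.4074, 0.1242, 0.2577]
ee_rot: [0.086, 3.111, 0.012]
force: [-0.0, 0.5, -0.6]
width: 0.999
gripper_force: 0.0
jar 0
tumbler 0
shaker 381
spoon 249
((401.08331298828125, 215.74656677246094), (127.14069366455078, 6.103273868560791), 18.19916534423828)
[array([ 0.427, -0.025,  0.03 ]), array([ 0.405, -0.029,  0.03 ]), array([0.424, 0.273, 0.03 ]), array([0.444, 0.273, 0.03 ])]
```

```bash
python3 - <<'E'
from h import *
a=cv2.imread("pics/end.png");d=cv2.absdiff(a,cv2.imread("pics/scene0.png")).max(2)
for n,(x0,x1,y0,y1) in dict(tumbler=(230,268,238,290),shaker=(298,318,175,205),spoon=(270,304,203,254)).items(): print(n,(d[y0:y1,x0:x1]>30).sum())
E
python3 -c "
from cell import arm
print(arm.observe()['force']); print(arm.sign_off())"
```

```text
tumbler 0
shaker 0
spoon 0
[-0.56946769 -0.45815094 -0.49306016]
the job is handed in; nothing more can be done
None
```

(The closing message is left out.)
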